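# Tighten the tube fitting on the bench air outlet

## Task

The brass compression nut on the bench air outlet is loose. With your fingers turn it clockwise (seen from above) until it is finger-tight, then take the orange-handled open-ended wrench and tighten it one sixth of a turn (one flat, 60 degrees) more, so that the red stripe on the nut goes from the collar's white mark into its green zone and stays there. Lay the wrench back down flat on its blue mat, let go of everything, and do not push the other loose things about.

Things in the scene. Friction and masses are not known exactly. Their poses are not given: they have to be found in the camera images.
- fitting: Fixed air outlet block: dark base plate 120 x 110 mm, aluminium block 75 x 85 mm with its top at 50 mm, a dark collar 72 mm across with its top at 62 mm, above it the brass nut. Origin on the bench (z = 0) on the nut's vertical axis; z up. A small gauge stands on its +x side; nothing but collar and nut is higher than 52 mm.
- nut_mid (a point): Centre of the brass hexagon nut, on its vertical axis, 83 mm above the bench; turns with it. 36 mm across flats, from 66 to 100 mm above the bench; a copper tube stub 15 mm thick stands on it up to 118 mm. x points through the middle of the flat with the red stripe (also on its top); flats face 0, 60, 120... degrees from x; z up. It only turns, never rises.
- collar (a point): Centre of the collar's top, 62 mm above the bench, on the nut's axis; axes of the fitting. Painted on it: a white mark towards +x (the nut's stripe stands there at finger-tight) and a green zone from 45 to 75 degrees clockwise of it, seen from above (middle 60 degrees).
- nut (a joint): Run-down of the nut (rad): negative while loose, 0 = finger-tight, grows as it is turned clockwise seen from above. Starts between -1.35 and -0.75. Light friction of 0.3 N m, stays where it is left; at 0 it meets the ferrule beneath and becomes stiff. Turning anticlockwise loosens it again.
- ferrule (a joint): Extra turn of the nut past finger-tight (rad), taken up by the ferrule hidden beneath it: 0 at the start, grows with clockwise turning once joint nut is 0, against about 0.8 N m of friction; stays where it is left. Wanted: 1.05 (60 degrees). The nut's yaw is that of the fitting minus joint nut minus joint ferrule.
- wrench: Loose open-ended wrench, 0.38 kg, 215 mm long, flat on the mat. Origin at the centre of the jaws, on the underside; x points out of the open mouth, the handle runs to x = -200 mm, z up. Mouth 39 mm wide (inner faces at y = +-19.5 mm, 67 mm over the prongs), from its bottom at x = -24 mm to rounded tips at x = +15 mm; head 14 mm thick. Steel handle 18 mm wide, 14 mm thick.
- jaw (a point): Centre of the wrench's jaws, at mid thickness (7 mm above the underside); axes as body wrench. Put it on the nut's axis, with the wrench's y axis square to two flats of the nut, to engage; the wrench can turn about 8 degrees each way before it bites.
- sleeve (a point): Centre of the orange sleeve to hold the wrench by, 115 mm from the jaw centre towards -x and 9 mm above the underside; sleeve 85 mm long, 24 mm wide, 18 mm thick, about 14 mm from the centre of mass; axes as body wrench.
- mat: Fixed blue mat 280 (x) x 150 (y) x 3 mm, left or right of the fitting, on which the wrench lies at the start. Origin at the centre of its underside; long side along x.
- tray: Bystander: fixed grey parts tray 200 x 130 x 35 mm on the side of the fitting where the mat is not. Origin at the centre of its underside.
- remote: Bystander: loose dark remote control 165 x 48 x 20 mm, lying near the robot. Origin at the centre of its underside.
- spare_nut: Bystander: loose steel spare nut, hexagon 36 mm across flats, 30 mm high, flat on the bench beyond the fitting. Origin at the centre of its underside.
- jar: Bystander: loose glass jar with white cap, 68 mm across, 58 mm high, beyond the fitting. Origin at the centre of its underside.
- tape: Bystander: loose roll of black tape, 90 mm across, 24 mm high, beyond the fitting. Origin at the centre of its underside.
There are look-alikes about, which are no part of the job. There is more than one size of the fitting; the job needs the smaller.

How it is judged (in metres and radians):
On the way, in this order (a step that is already met when the one before it is completed fails the run):
1. the nut is run down finger-tight by the fingers (within 6 degrees of finger-tight, no more than 15 degrees past it) (value of joint nut above -0.1 rad and value of joint ferrule below 0.26 rad), for 0.2 s.
2. the wrench, bearing on the nut, turns it at least 40 degrees past finger-tight (contact force between wrench and nut above 1 N and value of joint ferrule above 0.7 rad), for 0.04 s.
At the end, for the whole second after the job is handed in: The nut stands 45 to 75 degrees past finger-tight (joint ferrule 0.785 to 1.309) and has not been loosened again (joint nut above -0.15); the wrench lies flat (within 0.12 rad) and at rest, with the middle of its sleeve over the mat and lower than 20 mm (value of joint ferrule between 0.785 and 1.309 rad and value of joint nut above -0.15 rad and x of sleeve in the frame of mat between -0.13 and 0.13 m and y of sleeve in the frame of mat between -0.07 and 0.07 m and height (world z) of sleeve below 0.02 m and angle between wrench's own z axis and vertical below 0.12 rad and linear speed of wrench below 0.02 m/s); the robot touches nothing.
It fails at once if the nut is turned on with the fingers more than 17 degrees past finger-tight, instead of with the wrench (contact force between the fingers and nut above 1 N and value of joint ferrule above 0.3 rad and velocity of joint ferrule above 0.05 rad/s).
It fails at once if the wrench bears on the nut while it is still more than 14 degrees short of finger-tight (contact force between wrench and nut above 2 N and value of joint nut below -0.25 rad).
It fails at once if the nut is overtightened by more than 80 degrees past finger-tight (value of joint ferrule above 1.4 rad).
It fails at once if a loose bystander (remote, spare nut, jar, tape) is pushed more than 40 mm (distance of any of remote, spare_nut, jar, tape from where it was at the start of the episode above 0.04 m).
It also fails if it takes over 72 s, if anything falls off the work surface, if the arm or the gripper's body presses on something with over 40 N, if the wrist force passes 120 N, or if a joint passes its speed limit or range.

## Robot

A 6-joint arm with a two-finger parallel gripper is mounted at the origin on the work surface. World frame = base frame: x ahead of the robot, y to its left, z up, the work surface at z = 0. Lengths are in mm, angles in rad, forces in N, time in s.
With the tool pointing down it reaches from about 275 to 1000 mm from the base axis. Payload 8.4 kg.
Tool frame: the origin (TCP) lies at the very end of the fingers, on their centre line; the grasp point (between the pads) lies behind it (r.grip_point_offset is the x of the grasp point in the tool frame, in mm); x points along the fingers, z is the direction in which the jaws open and shut, and the axes are right-handed (so a half turn about x gives the same grasp; the last joint's range is limited). The gripper opens to 85 mm and grips with 20 to 120 N. Pads are 22 mm wide; open, the fingers measure 114 mm over their backs; the gripper's body (76 mm by 85 mm) begins 54 mm behind the grasp point. The pads swing forward as they close: fully open they stand 13 mm farther back than shut.
Start: joints at [1.152, 0.353, 1.633, -0, 1.155, -0.002], TCP at [253.022, 571.496, 231.281] pointing down, gripper open.
Joint ranges: [-2.63, 2.63], [-0.92, 2.1], [0.06, 2.66], [-1.3, 4.44], [0, 2.69], [-3.02, 3.02]. Speed limits (rad/s): [2.22, 2.22, 2.79, 3.14, 3.14, 3.14].

## Interface

Orientations are given as [roll, pitch, yaw] about the fixed x, y, z axes, in that order (R = Rz(yaw) Ry(pitch) Rx(roll)).
In Python, from rig import r, vision, order gives the robot as it stands. The module is installed in compiled form; this text tells all that it offers.
- The arm moves only by the tool step_arm, never from a script. Its argument "rows" is a list of rows, each a list of 7 numbers: the shift along the world's x, y, z in mm, then the turn, a rotation vector about the world's x, y, z in rad, then the finger opening in mm, from 0 to 85.4. A call has exactly 8 rows; each row is the pose to reach, as a shift and turn from the pose measured when the call began; what a row does not reach only later rows make up. A row lasts 1/8 s, in which the tool goes at most 62.5 mm and 10.7 degrees, less where a joint would pass 70% of its speed; a pose out of reach is approached as far as the arm can. A call with a gripper value outside its range is refused whole. The fingers move at their own pace and stop on an object; "force" is the grip in N (left out, the last holds). Time passes only in rows, so rows that repeat a pose let the fingers close, or fill a call up. It gives the time, the measured TCP pose, the force and the opening at its end, in the units of the state.
- r.sense(): the state, without advancing time (a new reading comes with each control period).
- vision.grab_frame(name): name is "scene" or "top" or "wrist"; returns (picture, depth): 480x640x3 uint8, red, green, blue; 480x640 float32, mm along the optical axis (not along the pixel's ray), 0 where there is no reading.
- vision.camera_info(name): a dict with "K" (3x3 intrinsics, pixels), "distortion" ([k1, k2, p1, p2, k3] as OpenCV has them; the pictures are not rectified), "origin" and "attitude" of the camera in the world; the wrist camera has in their place "tool_from_camera" (4x4, takes a point from camera to tool coordinates, whose origin is the TCP and whose axes are the tool frame's). Camera axes: x right, y down, z forward; pixel columns grow to the right and rows downward; lengths in mm; the calibration is good to about 2 mm. A picture is of the moment at which its call begins: read the wrist's pose just before it. camera_info takes no time and is no camera call.
- order.sign_off(): hands the job in, once; it reports no verdict.
The state is a dict: "clock": time; "qpos": joint angles; "qvel": joint speeds; "joint_efforts": joint torques, N m; "eef_pos": TCP position; "tcp_rot": TCP orientation; "contact_force": force on the tool from outside, world axes, zero at the start; "wrist_torque": the same for the moment, N m; "opening": opening from 0.0 (shut) to 1.0 (fully open).
Only numpy, scipy, OpenCV 4.12 (cv2) and the standard library are available. Lean on these libraries where they do the work, as an engineer would, in place of code of your own. Each camera call takes 0.05 s, during which the arm holds its last target.

## Working session

There is one attempt and no reset: what is moved stays moved. The work goes in short steps, Python scripts to look and compute and a tool call to move; the robot and the scene stay as the last step left them, time stands still between calls to the robot, and variables do not carry over. Pictures are saved under pics/ and viewed, and the job is handed in when it is done.

Besides the shell and the picture viewer there is one more tool, called after ">>>" as name([rows], argument=value, ...), one row to a line, values as JSON. step_arm: Moves the arm, as the interface text tells. Its arguments: {"type":"object","properties":{"rows":{"type":"array"},"force":{"type":"number"}},"required":["rows"]}

```bash
mkdir -p pics; ls; python3 - <<'E'
from rig import r, vision, order
import cv2
print(r.sense()); print(r.grip_point_offset)
for n in ["scene","top","wrist"]:
    p,d=vision.grab_frame(n); cv2.imwrite(f"pics/{n}0.png",p[:,:,::-1]); 
    import numpy as np; np.save(f"pics/{n}0.npy",d); print(n,vision.camera_info(n))
E
```

```text
pics
{'clock': 0.0, 'qpos': array([ 1.15157620e+00,  3.53638247e-01,  1.63412851e+00,  6.31156859e-06,
        1.15522391e+00, -2.40860993e-03]), 'qvel': array([-3.69925553e-05,  2.34972251e-03, -8.62499089e-04, -1.18525300e-03,
        5.59882963e-04,  1.87947369e-04]), 'joint_efforts': array([-1.98020280e-03, -6.05272579e+01, -3.42055929e+01, -3.17588783e-04,
        9.99634067e-03, -1.51553769e-05]), 'eef_pos': array([252.83694958, 571.05010017, 230.57028405]), 'tcp_rot': array([ 3.13505619,  1.56939831, -1.99414685]), 'contact_force': array([-0.62218955, -0.24941503,  1.00155857]), 'wrist_torque': array([0.00863604, 0.03317807, 0.09295292]), 'opening': 0.9965771426649895}
-18.700000000000003
scene {'K': array([[458.4044782 ,   0.        , 326.09425091],
       [  0.        , 458.4044782 , 236.13448177],
       [  0.        ,   0.        ,   1.        ]]), 'distortion': array([0.02995159, 0.        , 0.        , 0.        , 0.        ]), 'origin': array([1284.39973843,  205.84554848,  818.28093424]), 'attitude': array([-2.35752726,  0.01986536,  1.69050336])}
top {'K': array([[486
[... 284 characters left out ...]
48638691]), 'attitude': array([-2.92124821e+00,  2.32761973e-03, -1.47278467e+00])}
wrist {'K': array([[377.59502942,   0.        , 320.4806719 ],
       [  0.        , 377.59502942, 245.96633112],
       [  0.        ,   0.        ,   1.        ]]), 'distortion': array([-0.00131553,  0.        ,  0.        ,  0.        ,  0.        ]), 'tool_from_camera': array([[ 2.16745599e-04, -2.98376022e-01,  9.54448376e-01,
        -1.42555669e+02],
       [ 4.51580128e-04, -9.54448272e-01, -2.98376092e-01,
         7.71426548e+01],
       [ 9.99999875e-01,  4.95681625e-04, -7.21317802e-05,
        -8.63406281e-01],
       [ 0.00000000e+00,  0.00000000e+00,  0.00000000e+00,
         1.00000000e+00]])}
```

View pics/scene0.png

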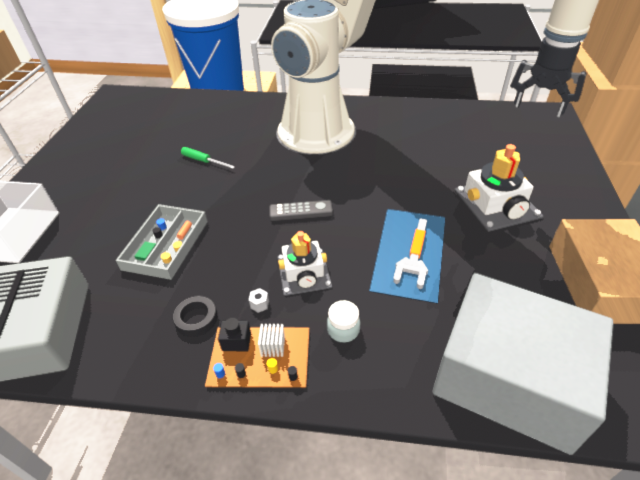

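View pics/top0.png

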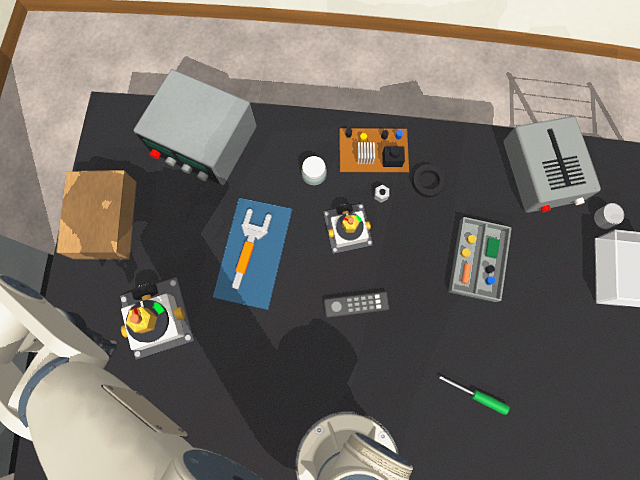

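View pics/wrist0.png

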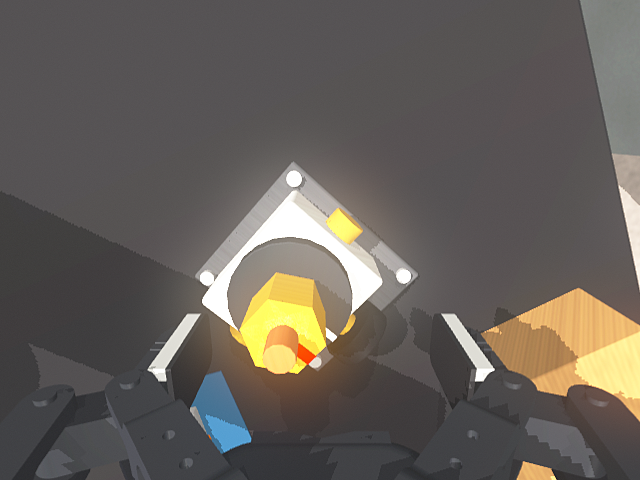

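The scene shows two fittings. The larger one is at top (150,318) / scene (500,185), under the start pose, and the smaller one is at top (350,226) / scene (303,262), between the mat and the tray. The job needs the smaller one, so I'll confirm it in enlarged crops.

```bash
cat > h.py <<'E'
import numpy as np, cv2
from scipy.spatial.transform import Rotation as R
from rig import r, vision, order
def pose():
    s=r.sense(); return np.array(s['eef_pos']), R.from_euler('xyz',s['tcp_rot']).as_matrix(), s
def cam(n, pr=None):
    i=vision.camera_info(n)
    if n=='wrist':
        p,Rt=pr; T=i['tool_from_camera']; return i['K'],i['distortion'],Rt@T[:3,:3],p+Rt@T[:3,3]
    return i['K'],i['distortion'],R.from_euler('xyz',i['attitude']).as_matrix(),np.array(i['origin'])
def onplane(c,uv,z):
    K,D,Rc,o=c
    q=cv2.undistortPoints(np.array(uv,float).reshape(-1,1,2),K,D).reshape(-1,2)
    d=(Rc@np.c_[q,np.ones(len(q))].T).T
    return o+d*((z-o[2])/d[:,2])[:,None]
def proj(c,P):
    K,D,Rc,o=c
    return cv2.projectPoints((np.atleast_2d(P)-o)@Rc,np.zeros(3),np.zeros(3),K,D)[0].reshape(-1,2)
def crop(src,dst,x0,y0,x1,y1,k):
    p=cv2.imread(src) if isinstance(src,str) else src
    cv2.imwrite(dst,cv2.resize(p[y0:y1,x0:x1],None,fx=k,fy=k,interpolation=cv2.INTER_CUBIC))
E
python3 - <<'E'
from h import *
crop('pics/top0.png','pics/t_fit.png',305,185,395,265,8)
crop('pics/top0.png','pics/t_wr.png',205,190,305,315,5)
crop('pics/scene0.png','pics/s_fit.png',260,215,350,300,8)
E
```

```text
(no output)
```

View pics/t_fit.png

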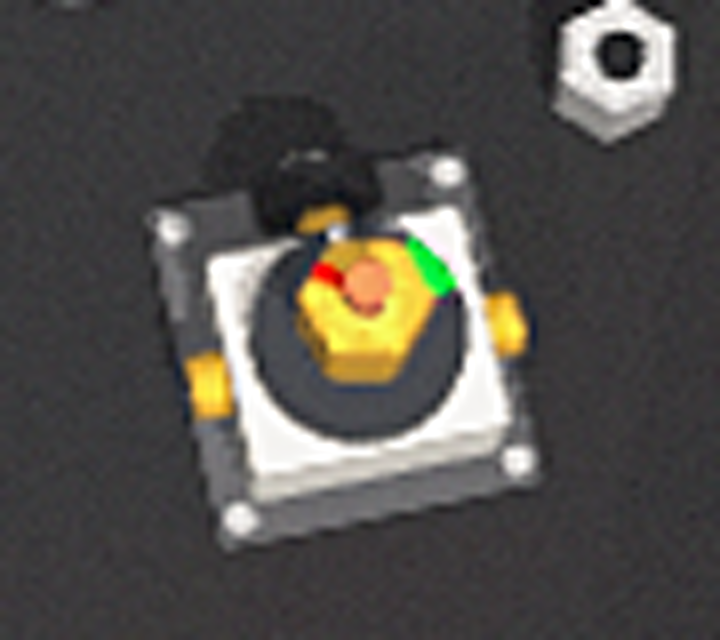

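View pics/t_wr.png

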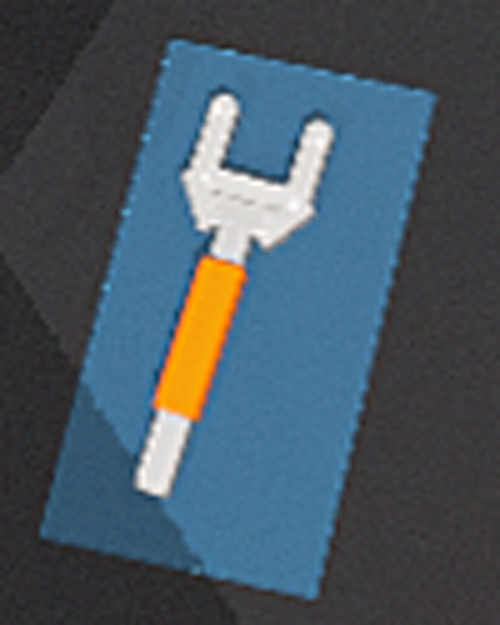

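View pics/s_fit.png

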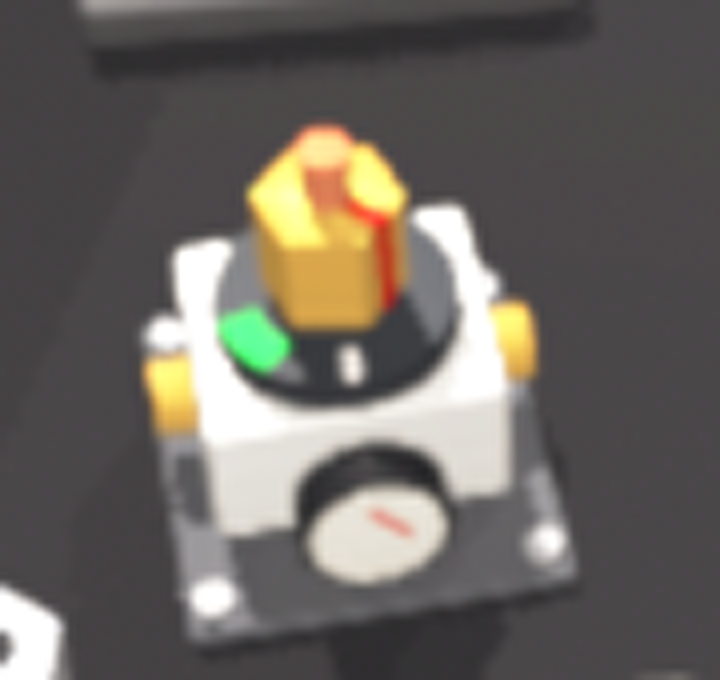

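```bash
python3 - <<'E'
from h import *
np.set_printoptions(precision=1,suppress=True)
t=cam('top'); s=cam('scene')
def T(l,z,k,x,y,c=t): return onplane(c,[[a/k+x-.5+.5/k,b/k+y-.5+.5/k] for a,b in l],z)
print('screws',sc:=T([(172,228),(446,170),(517,460),(240,520)],9,8,305,185), sc.mean(0))
e=(sc[0]+sc[1]-sc[2]-sc[3]); print('yaw x',np.degrees(np.arctan2(e[1],e[0])))
print('sizes',np.linalg.norm(sc[0]-sc[1]),np.linalg.norm(sc[1]-sc[2]))
print('collar c',T([(357,336)],62,8,305,185),'tube',T([(367,282)],118,8,305,185))
print('stripe', T([(325,273)],100,8,305,185))
print('green', T([(432,267)],62,8,305,185))
print('scene tube',T([(325,140)],118,8,260,215,s),'white',T([(352,365)],62,8,260,215,s),'green',T([(256,338)],62,8,260,215,s))
print('scene stripe top',T([(370,212)],100,8,260,215,s), 'bottom',T([(390,302)],66,8,260,215,s))
w=T([(203,257),(245,264),(200,420),(156,410)],21,5,205,190);print('sleeve',w,w.mean(0))
print('prongs',T([(223,97),(320,118)],17,5,205,190),'end',T([(151,492)],17,5,205,190))
m=T([(170,40),(437,93),(320,598),(42,536)],3,5,205,190);print('mat',m,m.mean(0))
c=w[0]+w[1]-w[2]-w[3];print('wr yaw',np.degrees(np.arctan2(c[1],c[0])))
c=m[0]+m[1]-m[2]-m[3];print('mat yaw',np.degrees(np.arctan2(c[1],c[0])))
print('remote', onplane(t,[[356,303]],20),'spare',onplane(t,[[382,192]],30),'jar',onplane(t,[[314,165]],58))
E
```

```text
screws [[632.2 114.5   9. ]
 [661.5  24.5   9. ]
 [563.7  -7.    9. ]
 [534.6  82.6   9. ]] [598.   53.7   9. ]
yaw x 17.967397033562975
sizes 94.6959618010097 102.69008134431479
collar c [[586.7  51.2  62. ]] tube [[589.1  51.4 118. ]]
stripe [[595.8  64.  100. ]]
green [[611.9  29.1  62. ]]
scene tube [[585.7  50.9 118. ]] white [[616.9  60.1  62. ]] green [[609.7  31.8  62. ]]
scene stripe top [[594.3  63.7 100. ]] bottom [[596.   67.8  66. ]]
sleeve [[532.  318.9  21. ]
 [530.4 296.3  21. ]
 [445.7 309.1  21. ]
 [448.6 332.7  21. ]] [489.2 314.3  21. ]
prongs [[621.3 320.6  17. ]
 [614.6 267.3  17. ]] end [[406.3 330.3  17. ]]
mat [[654.7 356.5   3. ]
 [638.7 207.8   3. ]
 [361.9 238.1   3. ]
 [379.1 387.    3. ]] [508.6 297.3   3. ]
wr yaw -8.971489496568552
mat yaw -6.287921073454114
remote [[398.3  15.2  20. ]] spare [[699.1 -29.2  30. ]] jar [[746.7 158.   58. ]]
```

The small fitting shows the stripe anticlockwise of the white mark, and the plate screw pattern (95 x 103 mm) fits the 120 x 110 mm plate. The tube axis reads (587,51) from both cameras. Fitting yaw is about 17.5° and the nut is about 60°. The wrench and mat sizes also check out. Next I'll move above the nut for a close look.

```bash
python3 - <<'E'
from h import *
p,Rt,s=pose(); print(Rt.round(3), p.round(1)); print('z yaw',np.degrees(np.arctan2(Rt[1,2],Rt[0,2])),'y yaw',np.degrees(np.arctan2(Rt[1,1],Rt[0,1])))
E
```

```text
[[-0.    -0.914  0.405]
 [-0.001  0.405  0.914]
 [-1.     0.    -0.001]] [252.9 571.2 230.7]
z yaw 66.11954881707224 y yaw 156.1195475437124
```

>>> step_arm([
  [33, -52, 5, 0, 0, -0.142, 85],
  [67, -104, 5, 0, 0, -0.284, 85],
  [100, -156, 5, 0, 0, -0.426, 85],
  [134, -208, 5, 0, 0, -0.568, 85],
  [167, -260, 5, 0, 0, -0.71, 85],
  [200, -312, 5, 0, 0, -0.852, 85],
  [234, -364, 5, 0, 0, -0.994, 85],
  [267, -416, 5, 0, 0, -1.134, 85],
])

```text
clock: 1.15
eef_pos: [520.7, 153.3, 235.8]
tcp_rot: [2.929, 1.57, 2.944]
contact_force: [1.3, 0.9, -0.1]
opening: 0.999
```

>>> step_arm([
  [33, -52, 0, 0, 0, 0, 85],
  [67, -104, 0, 0, 0, 0, 85],
  [67, -104, 0, 0, 0, 0, 85],
  [67, -104, 0, 0, 0, 0, 85],
  [67, -104, 0, 0, 0, 0, 85],
  [67, -104, 0, 0, 0, 0, 85],
  [67, -104, 0, 0, 0, 0, 85],
  [67, -104, 0, 0, 0, 0, 85],
])

```text
clock: 2.15
eef_pos: [587.6, 49.7, 235.9]
tcp_rot: [2.916, 1.57, 2.932]
contact_force: [-0.2, 0.6, 0.3]
opening: 0.996
```

```bash
cat > look.py <<'E'
import sys
from h import *
n,f=sys.argv[1:3]
p,Rt,s=pose(); im,d=vision.grab_frame(n); cv2.imwrite(f'pics/{f}.png',im[:,:,::-1]); np.savez(f'pics/{f}.npz',p=p,R=Rt,d=d)
print(s['clock'],p.round(1),'zyaw',np.degrees(np.arctan2(Rt[1,2],Rt[0,2])).round(2),'F',s['contact_force'].round(1),'T',s['wrist_torque'].round(2),'op',s['opening'],'q6',s['qpos'][5], 'tilt',Rt[2].round(3))
E
python3 look.py wrist w1
```

```text
2.15 [587.6  49.7 235.9] zyaw 0.92 F [-0.2  0.6  0.3] T [-0.02  0.03  0.01] op 0.9959167925713808 q6 0.06566558487597358 tilt [-1.     0.    -0.001]
```

View pics/w1.png

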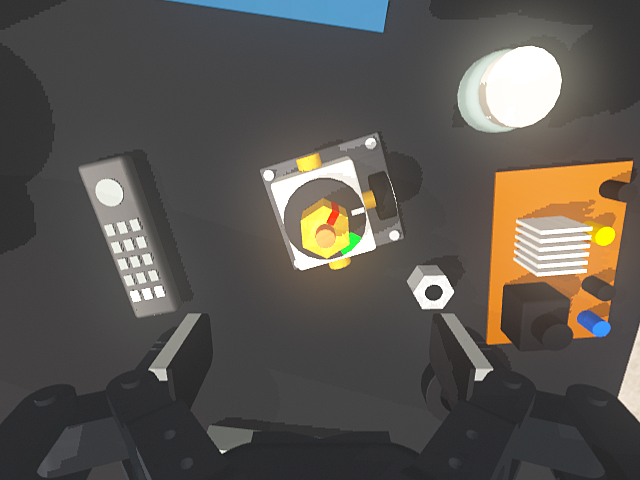

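The wrist picture shows the fitting at (327,205), with the red stripe at (334,213), the white mark at (358,212) and the green zone at (350,243). I'll overlay the model on it to refine the pose.

```bash
cat > ov.py <<'E'
import sys
from h import *
# f cx cy fyaw nyaw x0 y0 x1 y1 k
f=sys.argv[1]; cx,cy,fy,ny=map(float,sys.argv[2:6]); x0,y0,x1,y1,k=map(int,sys.argv[6:11]); n=sys.argv[11] if len(sys.argv)>11 else 'wrist'
z=np.load(f'pics/{f}.npz'); c=cam(n,(z['p'],z['R'])); im=cv2.imread(f'pics/{f}.png')
im=cv2.resize(im[y0:y1,x0:x1],None,fx=k,fy=k,interpolation=cv2.INTER_CUBIC)
def L(P,col,closed=True):
    q=((proj(c,P)-[x0,y0]+.5)*k).astype(int); cv2.polylines(im,[q.reshape(-1,1,2)],closed,col,1,cv2.LINE_AA)
a=np.radians
def pol(rr,an,zz): an=np.atleast_1d(an); return np.c_[cx+rr*np.cos(a(an)),cy+rr*np.sin(a(an)),np.full(len(an),zz)]
hx=ny+30+60*np.arange(6)
L(pol(18/np.cos(a(30)),hx,100),(255,0,0)); L(pol(18/np.cos(a(30)),hx,66),(255,0,255))
L(pol(36,np.arange(0,360,5),62),(0,255,255)); L(pol(7.5,np.arange(0,360,15),118),(255,255,0))
L(np.r_[pol(8,ny,100),pol(18,ny,100),pol(18,ny,66)],(0,0,0),False)
L(np.r_[pol(24,fy,62),pol(36,fy,62)],(0,0,255),False)
for g in(-45,-75): L(np.r_[pol(24,fy+g,62),pol(36,fy+g,62)],(0,0,255),False)
Rz=R.from_euler('z',fy,degrees=True).as_matrix()
L(np.array([[37.5,42.5,50],[37.5,-42.5,50],[-37.5,-42.5,50],[-37.5,42.5,50]])@Rz.T+[cx,cy,0],(0,160,255))
cv2.imwrite(f'pics/{f}_ov.png',im)
E
python3 ov.py w1 587.5 51.2 17.5 60 255 125 415 275 5; cp pics/w1_ov.png pics/w1_ova.png
```

```text
(no output)
```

View pics/w1_ova.png

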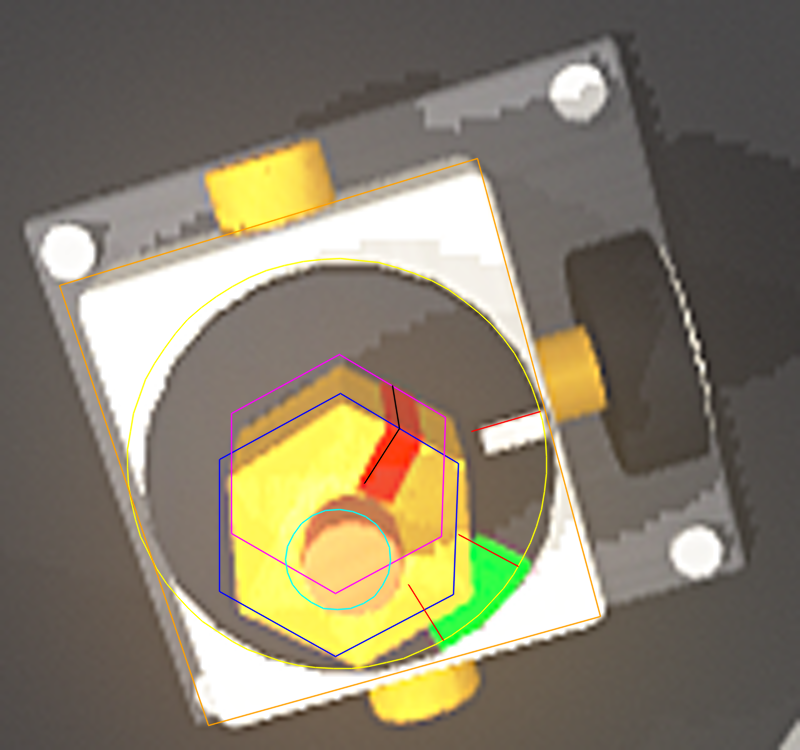

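```bash
python3 ov.py w1 589.5 49.8 17 64 255 125 415 275 5; cp pics/w1_ov.png pics/w1_ovb.png
```

```text
(no output)
```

View pics/w1_ovb.png

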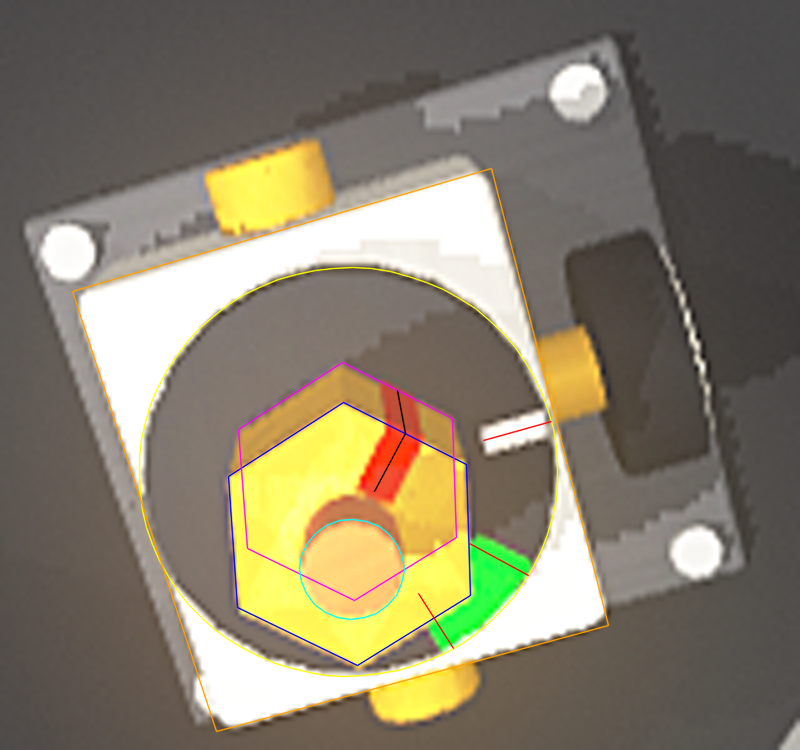

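The hexagon, tube and collar now all lie on the picture. That puts the axis at (589.3,50), the nut yaw at 64° and the fitting yaw at 17°, so the nut joint is about -0.82. I'll descend and grip.

>>> step_arm([
  [0.8, 0.2, -40, 0, 0, 0.027, 85],
  [1.6, 0.3, -80, 0, 0, 0.054, 85],
  [1.6, 0.3, -110, 0, 0, 0.054, 85],
  [1.6, 0.3, -135, 0, 0, 0.054, 85],
  [1.6, 0.3, -155, 0, 0, 0.054, 85],
  [1.6, 0.3, -167, 0, 0, 0.054, 85],
  [1.6, 0.3, -167, 0, 0, 0.054, 85],
  [1.6, 0.3, -167, 0, 0, 0.054, 85],
])

```text
clock: 3.2
eef_pos: [589.8, 49.9, 69.6]
tcp_rot: [0.461, 1.57, 0.531]
contact_force: [-0.1, -0.3, -0.7]
opening: 0.991
```

>>> step_arm([
  [0, 0, 0, 0, 0, 0, 50],
  [0, 0, 0, 0, 0, 0, 40],
  [0, 0, 0, 0, 0, 0, 30],
  [0, 0, 0, 0, 0, 0, 30],
  [0, 0, 0, 0, 0, 0, 30],
  [0, 0, 0, 0, 0, 0, 30],
  [0, 0, 0, 0, 0, 0, 30],
  [0, 0, 0, 0, 0, 0, 30],
], force=50)

```text
clock: 4.2
eef_pos: [590.6, 50.0, 70.3]
tcp_rot: [0.077, 1.569, 0.147]
contact_force: [0.6, 0.1, 5.6]
opening: 0.417
```

```bash
python3 look.py wrist w2
```

```text
4.2 [590.6  50.   70.3] zyaw 4.01 F [0.6 0.1 5.6] T [0.07 0.04 0.16] op 0.4174510791272886 q6 0.01171305872157778 tilt [-1.     0.     0.002]
```

View pics/w2.png

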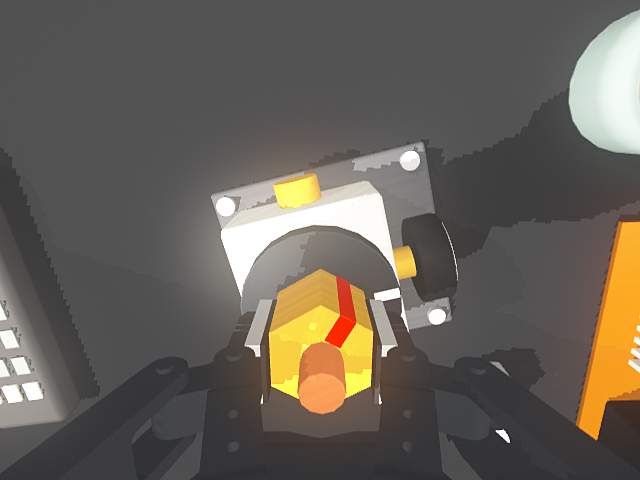

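The nut is gripped across its flats: the opening is 35.7 mm and the force is small. I'll turn it about 50° clockwise, mostly in the first call, and then check torque and picture.

>>> step_arm([
  [0, 0, 0, 0, 0, -0.1, 30],
  [0, 0, 0, 0, 0, -0.2, 30],
  [0, 0, 0, 0, 0, -0.3, 30],
  [0, 0, 0, 0, 0, -0.4, 30],
  [0, 0, 0, 0, 0, -0.5, 30],
  [0, 0, 0, 0, 0, -0.6, 30],
  [0, 0, 0, 0, 0, -0.7, 30],
  [0, 0, 0, 0, 0, -0.7, 30],
])

```text
clock: 5.25
eef_pos: [590.7, 50.1, 70.3]
tcp_rot: [0.243, 1.569, -0.387]
contact_force: [0.9, 0.6, 2.4]
opening: 0.409
```

```bash
python3 look.py wrist w3
```

```text
5.25 [590.7  50.1  70.3] zyaw -36.09 F [0.9 0.6 2.4] T [ 0.22  0.03 -0.26] op 0.4089465698141054 q6 0.713412158896825 tilt [-1.     0.     0.002]
```

View pics/w3.png

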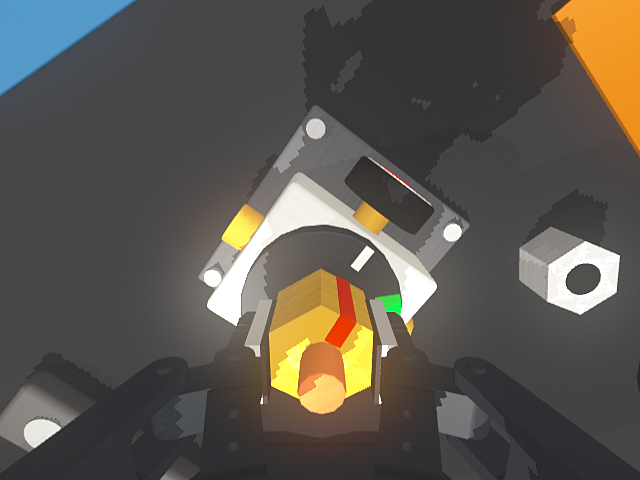

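>>> step_arm([
  [0, 0, 0, 0, 0, -0.02, 30],
  [0, 0, 0, 0, 0, -0.04, 30],
  [0, 0, 0, 0, 0, -0.06, 30],
  [0, 0, 0, 0, 0, -0.08, 30],
  [0, 0, 0, 0, 0, -0.1, 30],
  [0, 0, 0, 0, 0, -0.12, 30],
  [0, 0, 0, 0, 0, -0.14, 30],
  [0, 0, 0, 0, 0, -0.14, 30],
])

```text
clock: 6.3
eef_pos: [590.7, 50.1, 70.3]
tcp_rot: [0.243, 1.569, -0.525]
contact_force: [0.1, -0.0, 2.0]
opening: 0.416
```

```bash
python3 look.py wrist w4;  python3 ov.py w4 589.8 50.1 17 16 180 100 480 420 2
```

```text
6.3 [590.7  50.1  70.3] zyaw -44.04 F [ 0.1 -0.   2. ] T [0.27 0.   0.53] op 0.41635241681074153 q6 0.8525499811929363 tilt [-1.     0.     0.002]
```

View pics/w4_ov.png

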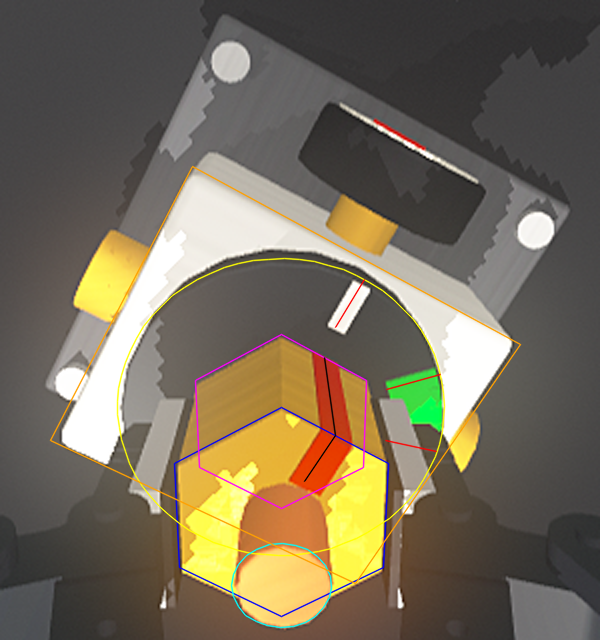

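Torque has risen to 0.53 N m, above the 0.3 running friction, and the stripe lines up with the white mark. I'll add 2° for margin, then release.

>>> step_arm([
  [0, 0, 0, 0, 0, -0.015, 30],
  [0, 0, 0, 0, 0, -0.03, 30],
  [0, 0, 0, 0, 0, -0.035, 30],
  [0, 0, 0, 0, 0, -0.035, 30],
  [0, 0, 0, 0, 0, -0.035, 30],
  [0, 0, 0, 0, 0, -0.035, 30],
  [0, 0, 0, 0, 0, -0.035, 30],
  [0, 0, 0, 0, 0, -0.035, 30],
])

```text
clock: 7.35
eef_pos: [590.7, 50.1, 70.3]
tcp_rot: [0.252, 1.569, -0.551]
contact_force: [0.7, -0.2, 1.2]
opening: 0.416
```

```bash
python3 -c "
from h import *
p,Rt,s=pose();print(s['wrist_torque'],np.degrees(np.arctan2(Rt[1,2],Rt[0,2])),s['opening'])"
```

```text
[ 0.33095661 -0.00496268  0.70898296] -46.04027180715162 0.415732847962341
```

>>> step_arm([
  [0, 0, 0, 0, 0, 0, 85],
  [0, 0, 0, 0, 0, 0, 85],
  [0, 0, 0, 0, 0, 0, 85],
  [0, 0, 0, 0, 0, 0, 85],
  [0, 0, 30, 0, 0, 0, 85],
  [0, 0, 75, 0, 0, 0, 85],
  [0, 0, 120, 0, 0, 0.1, 85],
  [0, 0, 165, 0, 0, 0.2, 85],
])

```text
clock: 8.35
eef_pos: [590.5, 50.1, 236.8]
tcp_rot: [0.276, 1.569, -0.325]
contact_force: [0.5, 0.1, -0.3]
opening: 0.998
```

```bash
python3 look.py wrist w5;  python3 ov.py w5 589.5 49.8 17 14 230 125 430 285 4
```

```text
8.35 [590.5  50.1 236.8] zyaw -34.4 F [ 0.5  0.1 -0.3] T [-0.   -0.03  0.01] op 0.9980842748288641 q6 0.6832869673086848 tilt [-1.     0.001  0.002]
```

View pics/w5_ov.png

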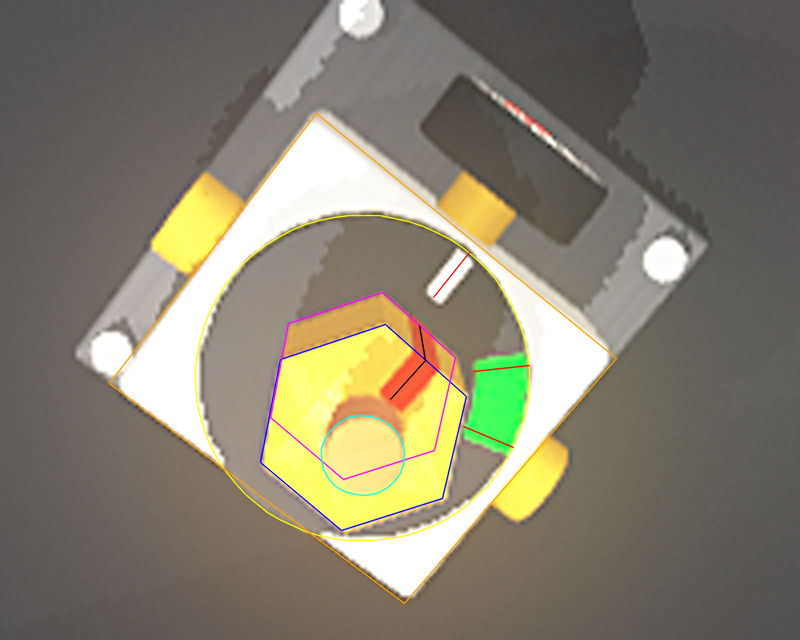

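The nut is finger-tight: torque reached 0.71 N m, near the ferrule's 0.8, and the stripe yaw is about 14°, against about 17.5° for the mark. Now I'll move to the wrench.

>>> step_arm([
  [-10, 25, 0, 0, 0, 0.16, 85],
  [-20, 50, 0, 0, 0, 0.32, 85],
  [-30, 80, 0, 0, 0, 0.48, 85],
  [-40, 110, 0, 0, 0, 0.64, 85],
  [-55, 145, -10, 0, 0, 0.8, 85],
  [-70, 185, -20, 0, 0, 0.96, 85],
  [-85, 225, -30, 0, 0, 1.12, 85],
  [-101, 264, -37, 0, 0, 1.28, 85],
])

```text
clock: 9.4
eef_pos: [491.7, 315.5, 205.5]
tcp_rot: [0.615, 1.561, 1.305]
contact_force: [1.2, 0.0, -0.0]
opening: 0.992
```

>>> step_arm([
  [0, 0, 0, 0, 0, 0.16, 85],
  [0, 0, 0, 0, 0, 0.32, 85],
  [0, 0, 0, 0, 0, 0.48, 85],
  [0, 0, 0, 0, 0, 0.64, 85],
  [0, 0, 0, 0, 0, 0.73, 85],
  [0, 0, 0, 0, 0, 0.73, 85],
  [0, 0, 0, 0, 0, 0.73, 85],
  [0, 0, 0, 0, 0, 0.73, 85],
])

```text
clock: 10.4
eef_pos: [491.6, 315.4, 205.5]
tcp_rot: [0.619, 1.561, 2.037]
contact_force: [0.6, 0.3, 0.5]
opening: 0.995
```

```bash
python3 look.py wrist w6
```

```text
10.4 [491.6 315.4 205.5] zyaw 81.25 F [0.6 0.3 0.5] T [-0.02 -0.06 -0.01] op 0.9952181992192751 q6 -0.8611405156411964 tilt [-1.     0.006  0.008]
```

View pics/w6.png

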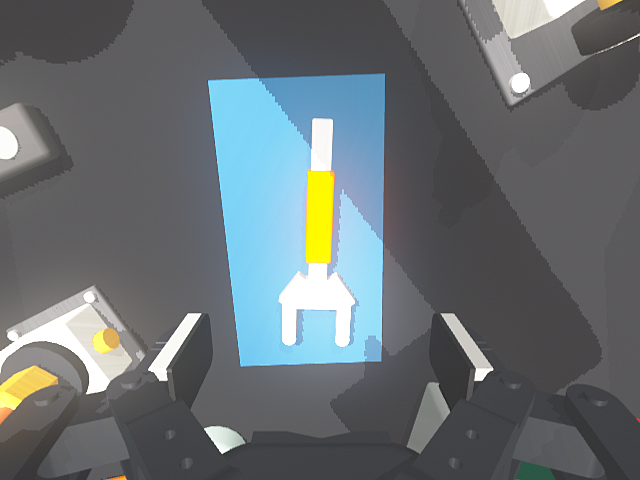

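The wrench lies at (319,230). The orange sleeve runs from (308,171) to (332,263), the prong tips are at (290,344) and (343,346), and the handle end is at (322,119). I'll overlay the wrench model.

```bash
cat > ovw.py <<'E'
import sys
from h import *
f=sys.argv[1]; jx,jy,yw,zb=map(float,sys.argv[2:6]); x0,y0,x1,y1,k=map(int,sys.argv[6:11]); n=sys.argv[11] if len(sys.argv)>11 else 'wrist'
z=np.load(f'pics/{f}.npz'); c=cam(n,(z['p'],z['R'])); im=cv2.imread(f'pics/{f}.png')
im=cv2.resize(im[y0:y1,x0:x1],None,fx=k,fy=k,interpolation=cv2.INTER_CUBIC)
Rz=R.from_euler('z',yw,degrees=True).as_matrix()
def L(P,col,closed=True):
    q=((proj(c,np.array(P,float)@Rz.T+[jx,jy,zb])-[x0,y0]+.5)*k).astype(int); cv2.polylines(im,[q.reshape(-1,1,2)],closed,col,1,cv2.LINE_AA)
L([[-72.5,12,18],[-72.5,-12,18],[-157.5,-12,18],[-157.5,12,18]],(255,0,0))
L([[15,33.5,14],[15,19.5,14],[-24,19.5,14],[-24,-19.5,14],[15,-19.5,14],[15,-33.5,14]],(0,0,255),False)
L([[-150,9,14],[-200,9,14],[-200,-9,14],[-150,-9,14]],(0,0,0),False)
cv2.imwrite(f'pics/{f}_ov.png',im)
E
python3 - <<'E'
from h import *
z=np.load('pics/w6.npz');c=cam('wrist',(z['p'],z['R']))
s=onplane(c,[(308,171),(333,171),(332,262),(306.5,263)],21);print(s.round(1),s.mean(0).round(1))
p=onplane(c,[(290,340),(343,340)],17); e=onplane(c,[(322,119)],17);print(p.round(1),e.round(1))
d=p.mean(0)-e[0];print(np.degrees(np.arctan2(d[1],d[0])),np.linalg.norm(d))
m=onplane(c,[(208,81),(384,74),(382,361),(240,366)],3);print(m.round(1),m.mean(0))
Rt=z['R'];x=Rt[:,0];print('fix rotvec',np.cross(x,[0,0,-1]).round(4))
E
python3 ovw.py w6 603 296.5 -9 3 230 90 400 370 3 ; cp pics/w6_ov.png pics/w6a.png
```

```text
[[447.4 312.3  21. ]
 [450.6 333.4  21. ]
 [532.1 320.8  21. ]
 [529.5 297.5  21. ]] [489.9 316.   21. ]
[[608.4 267.8  17. ]
 [616.6 319.8  17. ]] [[407.4 330.5  17. ]]
-10.159409036505725 208.36258220266663
[[362.5 240.4   3. ]
 [379.5 387.7   3. ]
 [656.5 356.9   3. ]
 [639.  207.6   3. ]] [509.3483022  298.17205853   3.        ]
fix rotvec [-0.0088 -0.0044 -0.    ]
```

View pics/w6a.png

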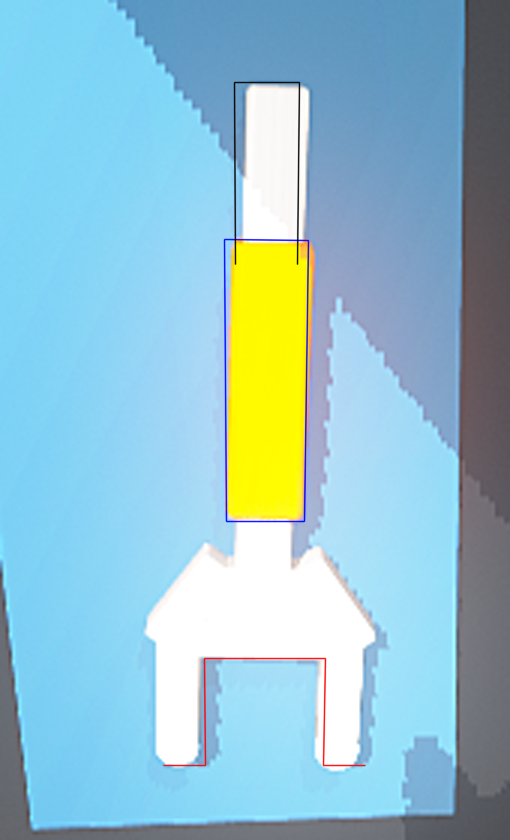

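>>> step_arm([
  [-0.9, 0.1, -40, -0.0088, -0.0044, -0.029, 85],
  [-1.8, 0.2, -80, -0.0088, -0.0044, -0.029, 85],
  [-1.8, 0.2, -120, -0.0088, -0.0044, -0.029, 85],
  [-1.8, 0.2, -150, -0.0088, -0.0044, -0.029, 85],
  [-1.8, 0.2, -175, -0.0088, -0.0044, -0.029, 70],
  [-1.8, 0.2, -190, -0.0088, -0.0044, -0.029, 60],
  [-1.8, 0.2, -201, -0.0088, -0.0044, -0.029, 60],
  [-1.8, 0.2, -201, -0.0088, -0.0044, -0.029, 60],
])

```text
clock: 11.45
eef_pos: [489.7, 315.6, 4.2]
tcp_rot: [2.391, 1.57, -2.503]
contact_force: [0.3, -0.2, 0.7]
opening: 0.703
```

```bash
python3 look.py wrist w7
```

```text
11.45 [489.7 315.6   4.2] zyaw 79.59 F [ 0.3 -0.2  0.7] T [-0.02 -0.01  0.  ] op 0.7031870676321071 q6 -0.8192729643697881 tilt [-1.  0. -0.]
```

View pics/w7.png

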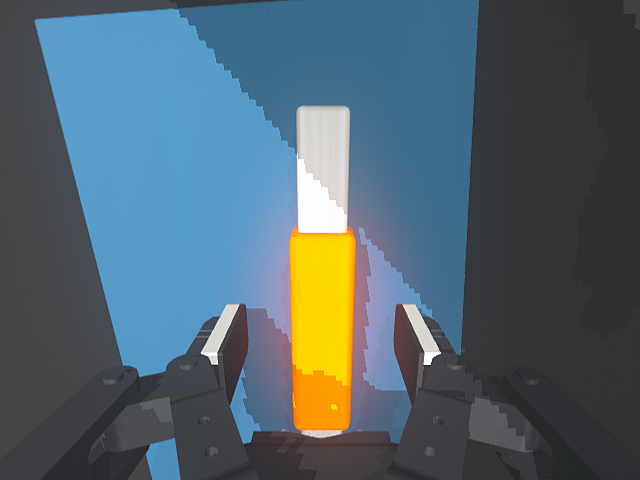

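The sleeve is centred between the pads and parallel to them. I'll close on it firmly.

>>> step_arm([
  [0, 0, 0, 0, 0, 0, 40],
  [0, 0, 0, 0, 0, 0, 25],
  [0, 0, 0, 0, 0, 0, 15],
  [0, 0, 0, 0, 0, 0, 15],
  [0, 0, 0, 0, 0, 0, 15],
  [0, 0, 0, 0, 0, 0, 15],
  [0, 0, 0, 0, 0, 0, 15],
  [0, 0, 0, 0, 0, 0, 15],
], force=90)

```text
clock: 12.5
eef_pos: [490.5, 316.0, 5.9]
tcp_rot: [-0.86, 1.569, 0.529]
contact_force: [-1.7, -0.7, 7.7]
opening: 0.259
```

>>> step_arm([
  [0, 0, 15, 0, 0, 0, 15],
  [0, 0, 35, 0, 0, 0, 15],
  [0, 0, 65, 0, 0, 0, 15],
  [0, 0, 95, 0, 0, 0, 15],
  [0, 0, 125, 0, 0, 0, 15],
  [0, 0, 150, 0, 0, 0, 15],
  [0, 0, 150, 0, 0, 0, 15],
  [0, 0, 150, 0, 0, 0, 15],
])

```text
clock: 13.5
eef_pos: [490.0, 315.7, 155.6]
tcp_rot: [-0.839, 1.57, 0.55]
contact_force: [-0.3, -0.6, -3.2]
opening: 0.258
```

```bash
python3 look.py wrist w8; python3 look.py scene s8; python3 look.py top t8; python3 -c "
from h import *
crop('pics/s8.png','pics/s8c.png',260,90,560,330,2)"
```

```text
13.5 [490.  315.7 155.6] zyaw 79.59 F [-0.3 -0.6 -3.2] T [-0.01  0.09 -0.  ] op 0.2580017227306211 q6 -0.8192326719436948 tilt [-1.    -0.001  0.001]
13.55 [489.8 315.6 155. ] zyaw 79.59 F [ 0.1 -1.  -4. ] T [-0.01  0.06  0.08] op 0.25265601223623285 q6 -0.819200152581885 tilt [-1. -0. -0.]
13.6 [489.7 315.5 154.8] zyaw 79.59 F [ 0.1 -0.3 -3.7] T [ 0.02  0.04 -0.03] op 0.2532635109321633 q6 -0.8192300472198469 tilt [-1.  0. -0.]
```

View pics/w8.png

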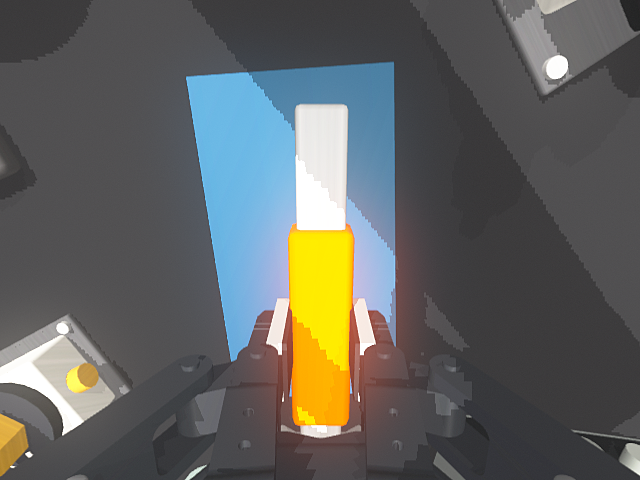

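View pics/s8c.png

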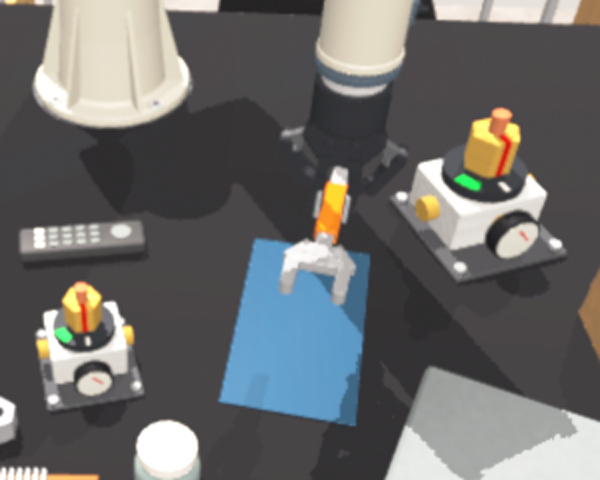

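View pics/t8.png

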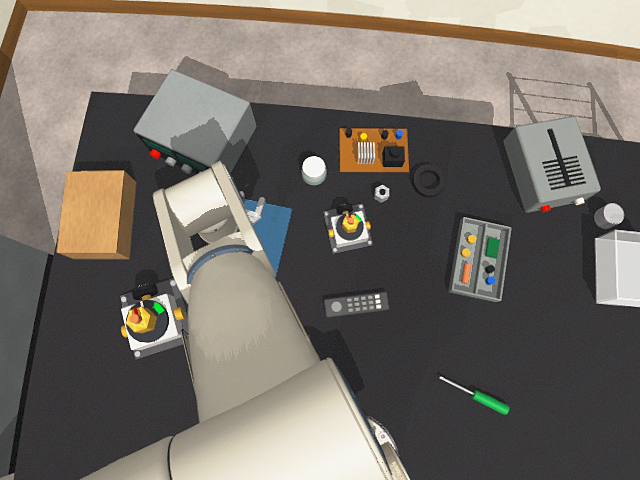

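```bash
python3 - <<'E'
from h import *
z=np.load('pics/w8.npz');a=np.radians(79.59-90)
print(z['p']+115*np.array([np.cos(a),np.sin(a),0]))
E
python3 ovw.py w8 603.1 294.9 -10.41 152.5 200 60 440 460 2; cp pics/w8_ov.png pics/w8a.png
python3 ovw.py s8 603.1 294.9 -10.41 152 380 160 460 250 8 scene; cp pics/s8_ov.png pics/s8a.png
```

```text
[603.11449903 294.96039982 155.58387968]
```

View pics/w8a.png

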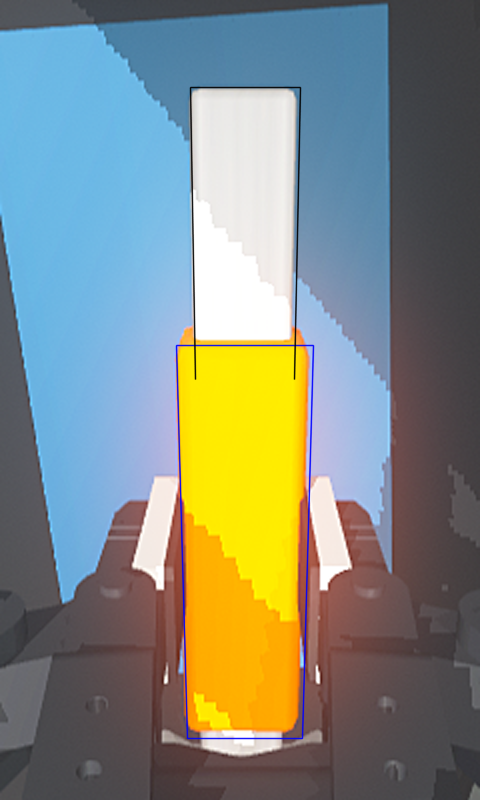

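View pics/s8a.png

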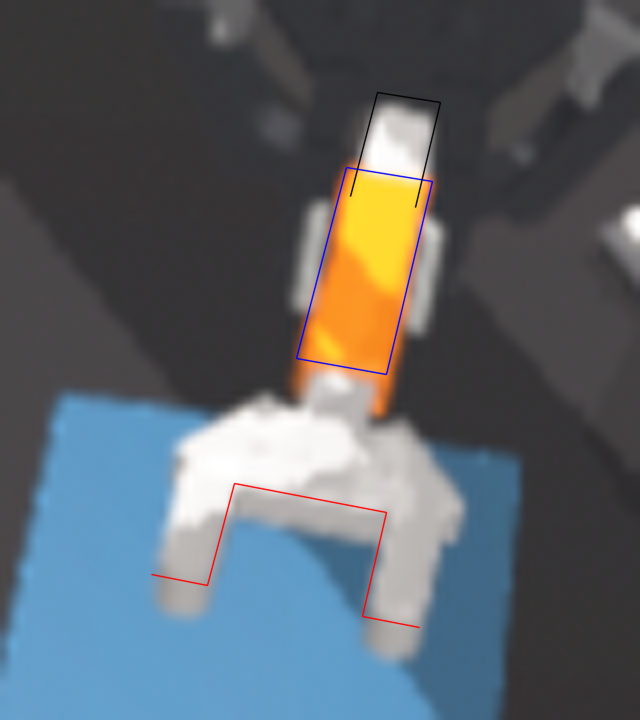

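The wrench is held level with its centre line on the tool's. The model overlay agrees in the wrist and scene views, with the underside about 3 mm below the TCP. The axis, from the self-centred grip, is (590.5,50), and the nut yaw is 14°. The wrench should therefore engage at yaw -16°, with the TCP at (480,81.7). I'll move over at height.

>>> step_arm([
  [-1, -40, 0, 0, 0, -0.02, 15],
  [-3, -90, 0, 0, 0, -0.04, 15],
  [-5, -140, 0, 0, 0, -0.06, 15],
  [-7, -185, 0, 0, 0, -0.08, 15],
  [-9, -215, 0, 0, 0, -0.098, 15],
  [-9.8, -234, 0, 0, 0, -0.098, 15],
  [-9.8, -234, 0, 0, 0, -0.098, 15],
  [-9.8, -234, 0, 0, 0, -0.098, 15],
])

```text
clock: 14.65
eef_pos: [479.9, 81.9, 154.3]
tcp_rot: [1.969, 1.57, -3.023]
contact_force: [0.6, -0.3, -4.9]
opening: 0.253
```

```bash
python3 look.py wrist w9; python3 look.py scene s9; cat > jaw.py <<'E'
from h import *
p,Rt,s=pose(); a=np.arctan2(Rt[1,2],Rt[0,2])-np.pi/2
print('jaw',(p[:2]+115*np.array([np.cos(a),np.sin(a)])).round(1),'yaw',np.degrees(a).round(2),'z',p[2].round(1),'t',s['clock'],'F',s['contact_force'].round(1),'T',s['wrist_torque'].round(2),'fix',np.cross(Rt[:,0],[0,0,-1]).round(4))
E
python3 jaw.py; python3 -c "
from h import *
crop('pics/s9.png','pics/s9c.png',240,140,370,310,5)"
```

```text
14.65 [479.9  81.9 154.3] zyaw 73.96 F [ 0.6 -0.3 -4.9] T [0.05 0.06 0.01] op 0.2527962178858682 q6 -1.124858638439485 tilt [-1.     0.001 -0.   ]
14.7 [479.9  82.1 154.4] zyaw 73.99 F [ 0.6  0.4 -2.6] T [0.02 0.03 0.01] op 0.2531849371006344 q6 -1.1249288668367043 tilt [-1.     0.001 -0.   ]
jaw [590.5  50.6] yaw -15.99 z 154.5 t 14.75 F [ 0.  -0.1 -3.2] T [-0.01 -0.01 -0.02] fix [ 0.0002 -0.0008  0.    ]
```

View pics/s9c.png

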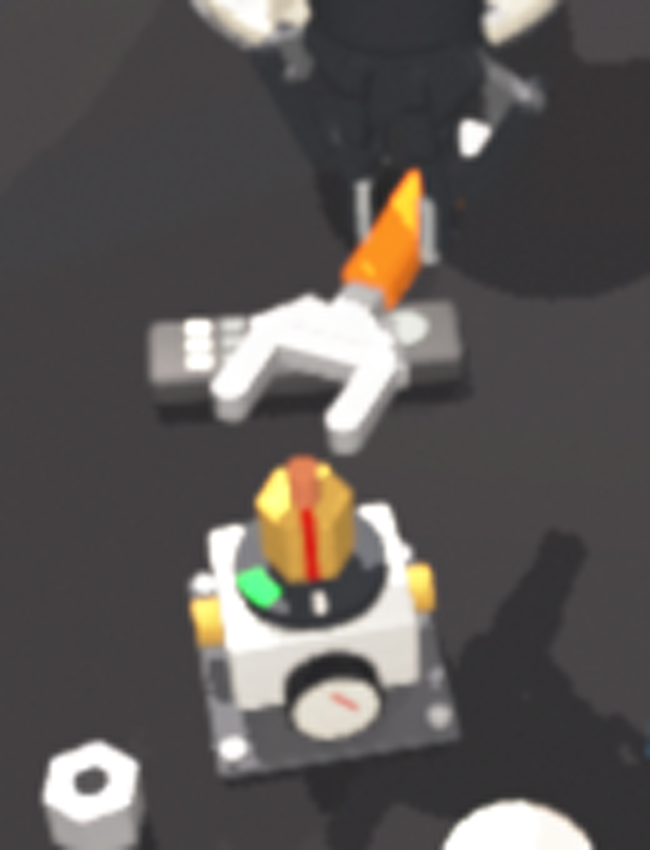

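View pics/w9.png

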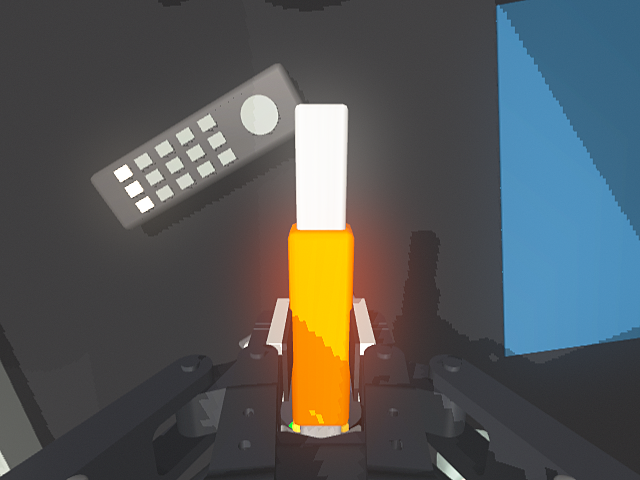

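```bash
python3 ovw.py s9 590.5 50.6 -16 151.5 270 165 340 250 9 scene; python3 ov.py s9 590.5 50 17.5 14 260 215 350 300 8 scene && mv pics/s9_ov.png pics/s9n.png;  python3 ovw.py s9 590.5 50.6 -16 151.5 270 165 340 250 9 scene
```

```text
(no output)
```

View pics/s9_ov.png

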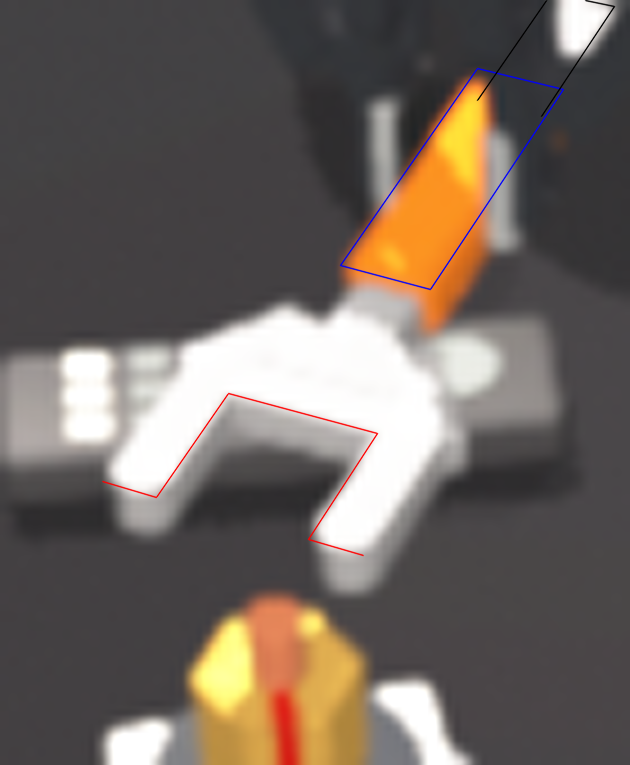

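View pics/s9n.png

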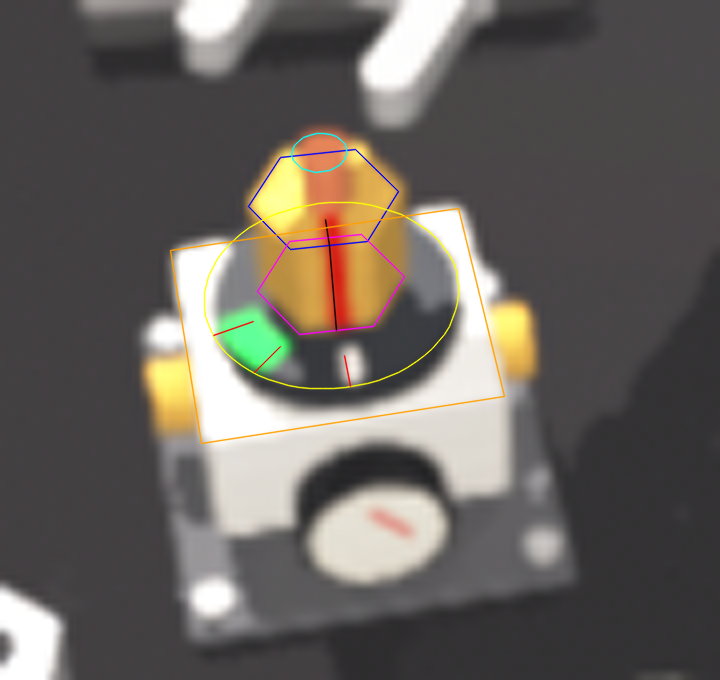

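Wrench and nut show the same small scene-camera offset, so the jaw is over the axis to within about 1 mm. I'll lower it.

>>> step_arm([
  [0, -0.5, -15, 0, -0.0008, 0, 15],
  [0, -0.5, -28, 0, -0.0008, 0, 15],
  [0, -0.5, -38, 0, -0.0008, 0, 15],
  [0, -0.5, -44, 0, -0.0008, 0, 15],
  [0, -0.5, -48, 0, -0.0008, 0, 15],
  [0, -0.5, -48, 0, -0.0008, 0, 15],
  [0, -0.5, -48, 0, -0.0008, 0, 15],
  [0, -0.5, -48, 0, -0.0008, 0, 15],
])

```text
clock: 15.75
eef_pos: [480.2, 81.8, 106.8]
tcp_rot: [-1.387, 1.57, -0.095]
contact_force: [-1.2, 0.2, -3.4]
opening: 0.252
```

```bash
python3 look.py scene s10;python3 jaw.py; python3 -c "
from h import *
crop('pics/s10.png','pics/s10c.png',260,170,350,300,6)"
```

```text
15.75 [480.2  81.8 106.8] zyaw 74.01 F [-1.2  0.2 -3.4] T [-0.01  0.12  0.02] op 0.251595584931946 q6 -1.125851581144522 tilt [-1.    -0.001  0.   ]
jaw [590.7  50.1] yaw -15.99 z 106.8 t 15.8 F [ 0.  -0.2 -3.6] T [0.01 0.1  0.06] fix [0.0001 0.0005 0.    ]
```

View pics/s10c.png

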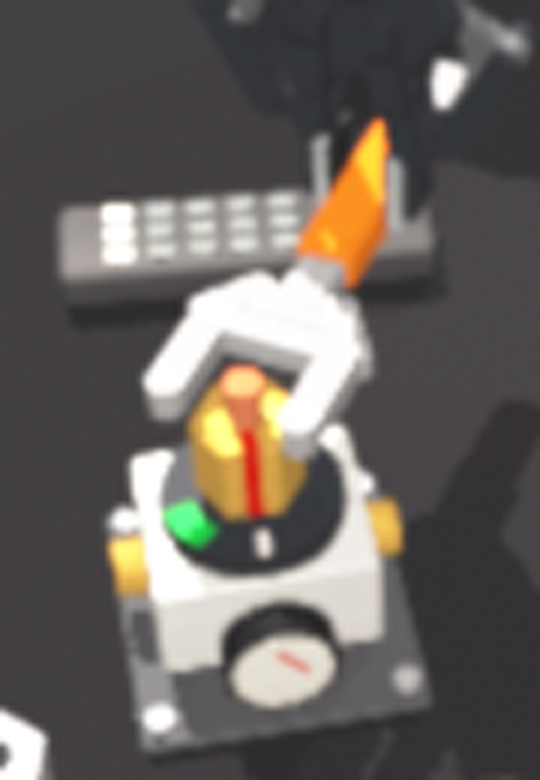

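The mouth sits just above the nut and astride the tube. I'll lower it over the hexagon in small steps.

>>> step_arm([
  [0, 0, -3, 0, 0, 0, 15],
  [0, 0, -6, 0, 0, 0, 15],
  [0, 0, -8, 0, 0, 0, 15],
  [0, 0, -10, 0, 0, 0, 15],
  [0, 0, -12, 0, 0, 0, 15],
  [0, 0, -12, 0, 0, 0, 15],
  [0, 0, -12, 0, 0, 0, 15],
  [0, 0, -12, 0, 0, 0, 15],
])

```text
clock: 16.8
eef_pos: [480.3, 81.8, 94.8]
tcp_rot: [-1.374, 1.57, -0.082]
contact_force: [-0.5, -0.1, -3.2]
opening: 0.25
```

```bash
python3 look.py scene s11;python3 jaw.py; python3 -c "
from h import *
crop('pics/s11.png','pics/s11c.png',260,170,350,300,6)"
```

```text
16.8 [480.3  81.8  94.8] zyaw 74.01 F [-0.5 -0.1 -3.2] T [-0.02  0.09 -0.01] op 0.24977786580623743 q6 -1.1258569550400146 tilt [-1.    -0.001  0.   ]
jaw [590.8  50.1] yaw -15.99 z 94.9 t 16.85 F [-0.2  0.  -3.2] T [0.01 0.07 0.05] fix [0.     0.0007 0.    ]
```

View pics/s11c.png

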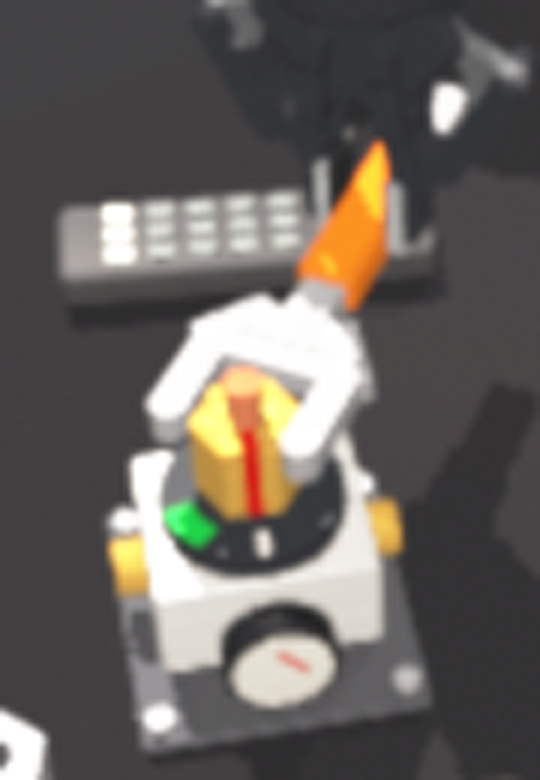

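>>> step_arm([
  [0, 0, -3, 0, 0, 0, 15],
  [0, 0, -6, 0, 0, 0, 15],
  [0, 0, -9, 0, 0, 0, 15],
  [0, 0, -12, 0, 0, 0, 15],
  [0, 0, -13, 0, 0, 0, 15],
  [0, 0, -13, 0, 0, 0, 15],
  [0, 0, -13, 0, 0, 0, 15],
  [0, 0, -13, 0, 0, 0, 15],
])

```text
clock: 17.85
eef_pos: [480.3, 81.8, 81.9]
tcp_rot: [-1.363, 1.57, -0.072]
contact_force: [0.3, 0.2, -3.6]
opening: 0.258
```

```bash
python3 look.py scene s12;python3 jaw.py; python3 -c "
from h import *
crop('pics/s12.png','pics/s12c.png',260,170,350,300,6)
ax=np.array([590.6,50.05])
p,Rt,s=pose()
a0=np.arctan2(Rt[1,2],Rt[0,2])-np.pi/2
for d in range(0,71,5):
  a=a0-np.radians(d); q=ax-115*np.array([np.cos(a),np.sin(a)]); print(d,np.radians(d).round(3),(q-p[:2]).round(1),q.round(0))
"
```

```text
17.85 [480.3  81.8  81.9] zyaw 74.01 F [ 0.3  0.2 -3.6] T [ 0.01 -0.   -0.03] op 0.25778261822544846 q6 -1.1258224156550765 tilt [-1.    -0.001  0.   ]
jaw [590.9  50.1] yaw -15.99 z 81.9 t 17.9 F [-0.1 -0.7 -3.3] T [0.1  0.07 0.03] fix [0.     0.0009 0.    ]
0 0.0 [-0.3 -0.1] [480.  82.]
5 0.087 [2.9 9.5] [483.  91.]
10 0.175 [ 6.9 18.7] [487. 100.]
15 0.262 [11.7 27.5] [492. 109.]
20 0.349 [17.2 35.8] [498. 118.]
25 0.436 [23.5 43.7] [504. 125.]
30 0.524 [30.4 51. ] [511. 133.]
35 0.611 [37.9 57.6] [518. 139.]
40 0.698 [46.  63.6] [526. 145.]
45 0.785 [54.5 68.8] [535. 151.]
50 0.873 [63.5 73.3] [544. 155.]
55 0.96 [72.8 77. ] [553. 159.]
60 1.047 [82.5 79.8] [563. 162.]
65 1.134 [92.3 81.8] [573. 164.]
70 1.222 [102.3  83. ] [583. 165.]
```

View pics/s12c.png

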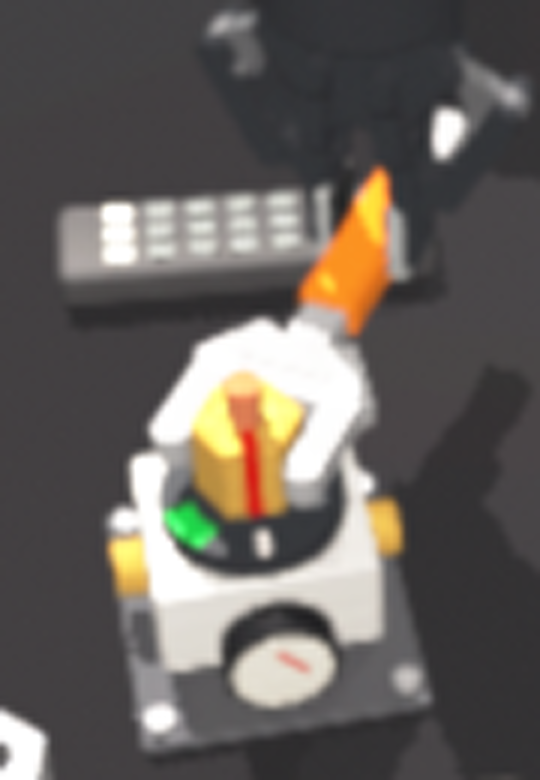

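The wrench is seated around the nut with no contact force. I'll swing it clockwise about the axis, first by 40°.

>>> step_arm([
  [2.9, 9.5, 0, 0, 0, -0.087, 15],
  [6.9, 18.7, 0, 0, 0, -0.175, 15],
  [11.7, 27.5, 0, 0, 0, -0.262, 15],
  [17.2, 35.8, 0, 0, 0, -0.349, 15],
  [23.5, 43.7, 0, 0, 0, -0.436, 15],
  [30.4, 51, 0, 0, 0, -0.524, 15],
  [37.9, 57.6, 0, 0, 0, -0.611, 15],
  [46, 63.6, 0, 0, 0, -0.698, 15],
])

```text
clock: 18.9
eef_pos: [526.1, 145.1, 81.8]
tcp_rot: [-2.193, 1.569, -1.601]
contact_force: [-0.6, -3.6, -3.3]
opening: 0.256
```

```bash
python3 look.py scene s13;python3 jaw.py; python3 -c "
from h import *
crop('pics/s13.png','pics/s13c.png',260,170,360,300,6)
ax=np.array([590.6,50.05])
p,Rt,s=pose()
a0=np.arctan2(Rt[1,2],Rt[0,2])-np.pi/2
for d in range(0,31,4):
  a=a0-np.radians(d); q=ax-115*np.array([np.cos(a),np.sin(a)]); print(d,np.radians(d).round(3),(q-p[:2]).round(1),q.round(0))
"
```

```text
18.9 [526.1 145.1  81.8] zyaw 33.94 F [-0.6 -3.6 -3.3] T [-0.53  0.03  0.59] op 0.2558517933785527 q6 -0.3233626711434826 tilt [-1.    -0.001 -0.001]
jaw [591.  50.] yaw -56.31 z 81.9 t 18.95 F [-1.1 -2.6 -3. ] T [-0.57  0.38  0.21] fix [0.0013 0.0009 0.    ]
0 0.0 [-0.4  0. ] [527. 146.]
4 0.07 [6.4 4.3] [534. 150.]
8 0.14 [13.6  8. ] [541. 154.]
12 0.209 [20.9 11.2] [548. 157.]
16 0.279 [28.5 13.9] [556. 160.]
20 0.349 [36.2 16.1] [563. 162.]
24 0.419 [44.1 17.7] [571. 163.]
28 0.489 [52.  18.8] [579. 164.]
```

View pics/s13c.png

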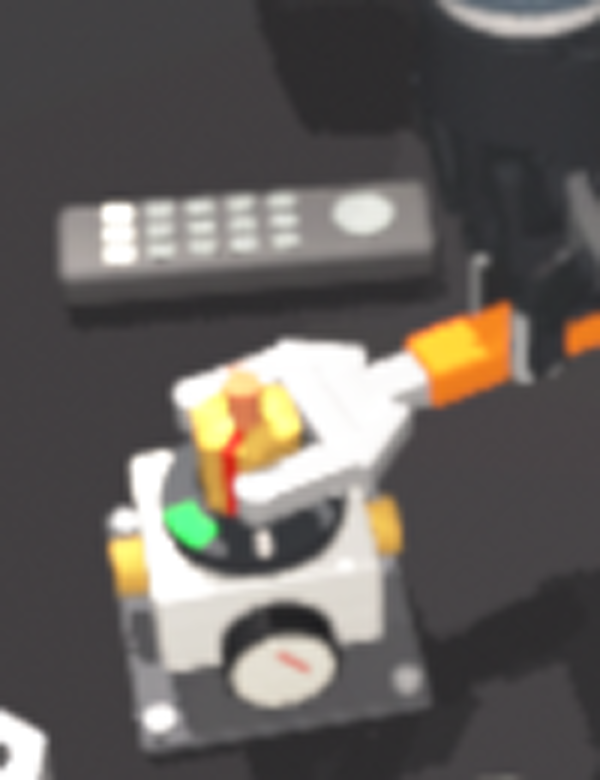

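The nut follows the wrench. I'll go another 24°.

>>> step_arm([
  [6.4, 4.3, 0, 0, 0, -0.07, 15],
  [13.6, 8, 0, 0, 0, -0.14, 15],
  [20.9, 11.2, 0, 0, 0, -0.209, 15],
  [28.5, 13.9, 0, 0, 0, -0.279, 15],
  [36.2, 16.1, 0, 0, 0, -0.349, 15],
  [44.1, 17.7, 0, 0, 0, -0.419, 15],
  [44.1, 17.7, 0, 0, 0, -0.419, 15],
  [44.1, 17.7, 0, 0, 0, -0.419, 15],
])

```text
clock: 19.95
eef_pos: [570.9, 163.2, 81.8]
tcp_rot: [-1.737, 1.569, -1.566]
contact_force: [-0.5, -0.9, -3.6]
opening: 0.258
```

```bash
python3 look.py scene s14; python3 look.py top t14; python3 look.py wrist w14; python3 jaw.py; python3 ov.py s14 590.5 50 17.5 -42 260 190 360 300 7 scene; python3 -c "
from h import *
crop('pics/t14.png','pics/t14c.png',305,185,395,265,8)"
```

```text
19.95 [570.9 163.2  81.8] zyaw 9.82 F [-0.5 -0.9 -3.6] T [-0.24  0.1   0.4 ] op 0.25788748241134923 q6 0.10704180822903751 tilt [-1.    -0.002 -0.   ]
20.0 [571.  163.2  81.9] zyaw 9.79 F [-1.3 -1.3 -3.2] T [-0.24  0.04  0.47] op 0.25518251431206296 q6 0.10743903711063628 tilt [-1.    -0.002 -0.   ]
20.05 [571.  163.2  81.9] zyaw 9.77 F [-1.4 -1.9 -3.5] T [-0.23  0.12  0.37] op 0.2548343189612537 q6 0.10787802821926831 tilt [-1.    -0.002 -0.   ]
jaw [590.5  49.8] yaw -80.25 z 81.9 t 20.1 F [-0.3 -1.7 -3.3] T [-0.31  0.07  0.45] fix [0.0017 0.0002 0.    ]
```

View pics/s14_ov.png

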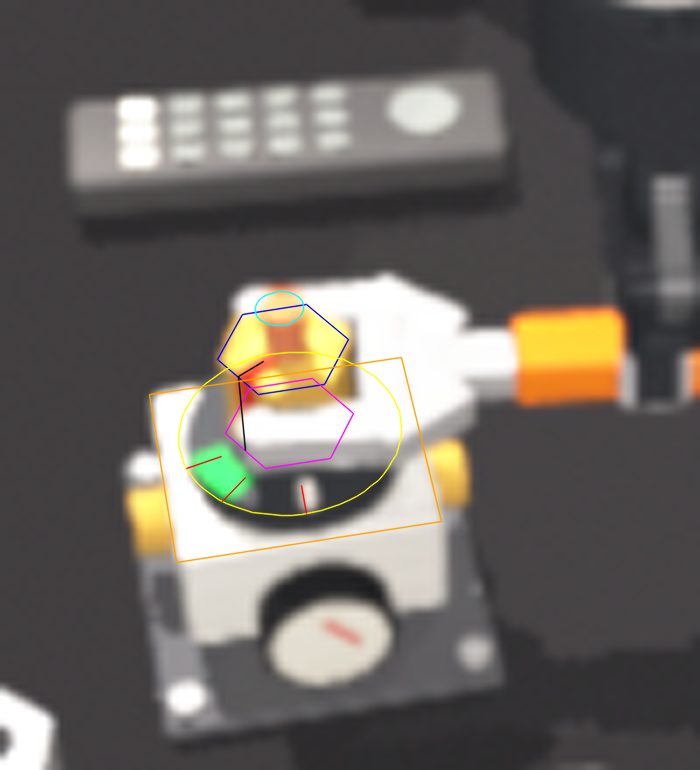

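View pics/t14c.png

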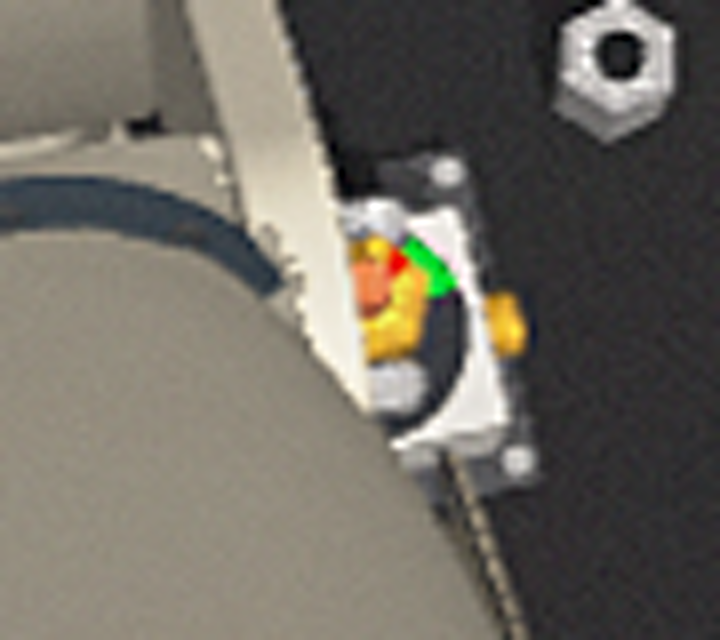

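View pics/w14.png

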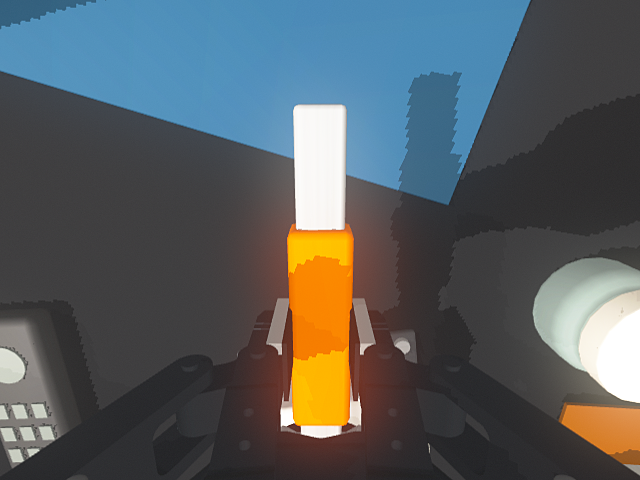

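The stripe stands at about -42°, roughly 60° past the mark and pointing at the green zone in both views. I'll back the wrench off 8° to the middle of its play and then lift it off.

```bash
python3 -c "
from h import *
ax=np.array([590.6,50.05])
p,Rt,s=pose()
a0=np.arctan2(Rt[1,2],Rt[0,2])-np.pi/2
for d in (-2,-4,-6,-8):
  a=a0-np.radians(d); q=ax-115*np.array([np.cos(a),np.sin(a)]); print(d,np.radians(d).round(3),(q-p[:2]).round(1),q.round(0))
"
```

```text
-2 -0.035 [-3.8 -0.5] [567. 163.]
-4 -0.07 [-7.8 -1.4] [563. 162.]
-6 -0.105 [-11.6  -2.4] [559. 161.]
-8 -0.14 [-15.5  -3.6] [556. 160.]
```

>>> step_arm([
  [-3.8, -0.5, 0, 0.0017, 0, 0.035, 15],
  [-7.8, -1.4, 0, 0.0017, 0, 0.07, 15],
  [-11.6, -2.4, 0, 0.0017, 0, 0.105, 15],
  [-15.5, -3.6, 0, 0.0017, 0, 0.14, 15],
  [-15.5, -3.6, 0, 0.0017, 0, 0.14, 15],
  [-15.5, -3.6, 0, 0.0017, 0, 0.14, 15],
  [-15.5, -3.6, 0, 0.0017, 0, 0.14, 15],
  [-15.5, -3.6, 0, 0.0017, 0, 0.14, 15],
])

```text
clock: 21.1
eef_pos: [555.5, 159.6, 81.9]
tcp_rot: [-0.226, 1.571, 0.084]
contact_force: [1.0, 0.3, -3.5]
opening: 0.26
```

```bash
python3 look.py scene s15; python3 jaw.py; python3 ov.py s15 590.5 50 17.5 -42 260 190 360 300 7 scene
```

```text
21.1 [555.5 159.6  81.9] zyaw 17.76 F [ 1.   0.3 -3.5] T [0.05 0.02 0.03] op 0.2603098072573627 q6 -0.03277250374998681 tilt [-1. -0.  0.]
jaw [590.6  50.1] yaw -72.23 z 81.9 t 21.15 F [ 0.1  0.  -3.5] T [ 0.02 -0.03 -0.05] fix [0.     0.0002 0.    ]
```

View pics/s15_ov.png

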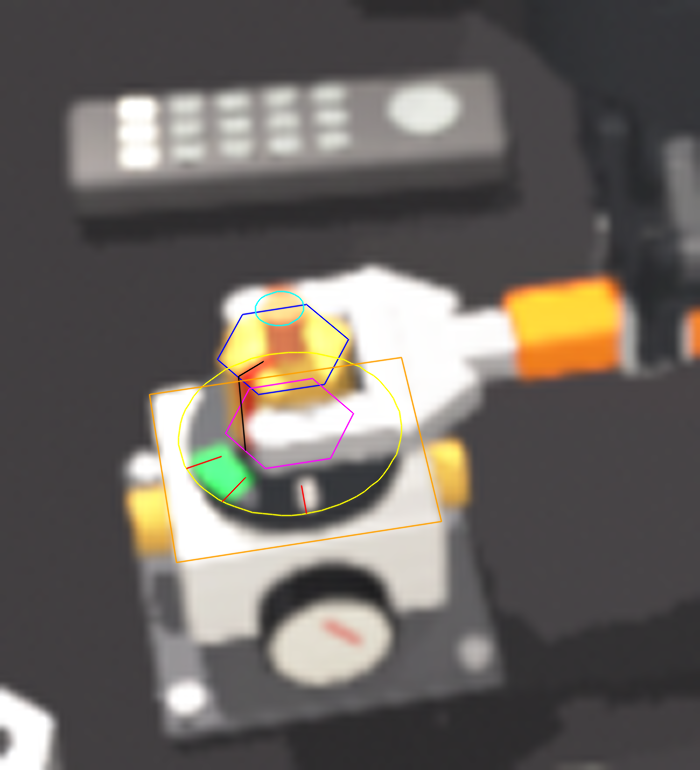

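The forces are gone and the nut has stayed put, so I'll lift straight up.

>>> step_arm([
  [0, 0, 4, 0, 0, 0, 15],
  [0, 0, 10, 0, 0, 0, 15],
  [0, 0, 18, 0, 0, 0, 15],
  [0, 0, 28, 0, 0, 0, 15],
  [0, 0, 40, 0, 0, 0, 15],
  [0, 0, 55, 0, 0, 0, 15],
  [0, 0, 70, 0, 0, 0, 15],
  [0, 0, 75, 0, 0, 0, 15],
])

```text
clock: 22.15
eef_pos: [556.2, 159.8, 158.5]
tcp_rot: [-0.052, 1.569, 0.258]
contact_force: [0.0, 0.5, -4.5]
opening: 0.257
```

```bash
python3 look.py scene s16; python3 jaw.py; python3 ov.py s16 590.5 50 17.5 -42 260 190 360 300 7 scene
```

```text
22.15 [556.2 159.8 158.5] zyaw 17.76 F [ 0.   0.5 -4.5] T [ 0.    0.04 -0.  ] op 0.25657054286263625 q6 -0.032821426607761314 tilt [-1.    -0.     0.002]
jaw [591.3  50.3] yaw -72.24 z 158.5 t 22.2 F [ 0.  -0.5 -1.6] T [ 0.12  0.02 -0.02] fix [-0.0005  0.0021  0.    ]
```

View pics/s16_ov.png

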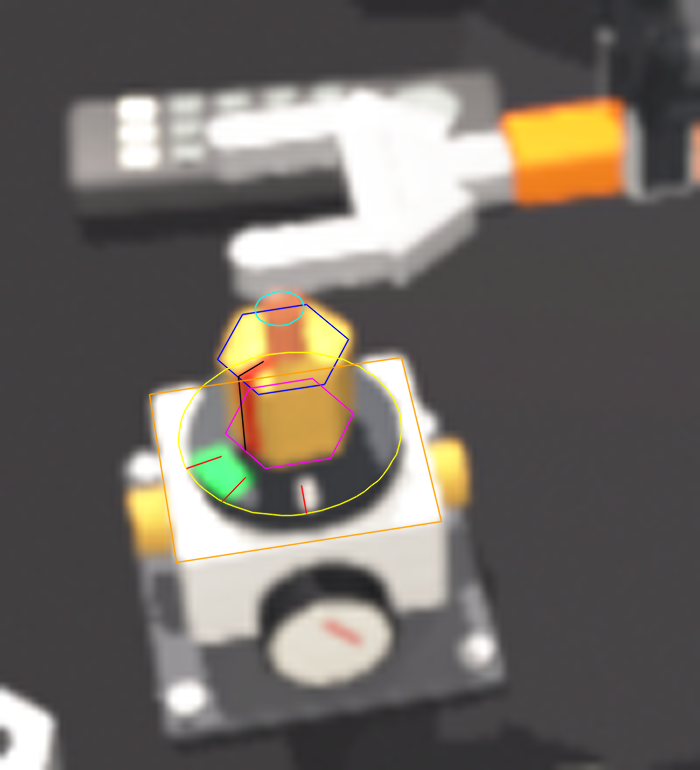

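The nut holds at about 60°. Now I'll take the wrench back to the mat.

>>> step_arm([
  [-3, 15, 0, 0, 0.002, 0.135, 15],
  [-8, 35, 0, 0, 0.002, 0.27, 15],
  [-15, 55, 0, 0, 0.002, 0.405, 15],
  [-24, 78, 0, 0, 0.002, 0.54, 15],
  [-34, 100, 0, 0, 0.002, 0.675, 15],
  [-45, 120, 0, 0, 0.002, 0.81, 15],
  [-56, 138, 0, 0, 0.002, 0.945, 15],
  [-65, 153, 0, 0, 0.002, 1.08, 15],
])

```text
clock: 23.2
eef_pos: [490.4, 313.3, 158.0]
tcp_rot: [1.429, 1.569, 2.824]
contact_force: [0.5, -0.4, -3.1]
opening: 0.255
```

>>> step_arm([
  [0, 0, -30, 0, 0, 0, 15],
  [0, 0, -60, 0, 0, 0, 15],
  [0, 0, -90, 0, 0, 0, 15],
  [0, 0, -110, 0, 0, 0, 15],
  [0, 0, -125, 0, 0, 0, 15],
  [0, 0, -135, 0, 0, 0, 15],
  [0, 0, -141, 0, 0, 0, 15],
  [0, 0, -141, 0, 0, 0, 15],
])

```text
clock: 24.2
eef_pos: [490.4, 313.3, 16.9]
tcp_rot: [1.457, 1.569, 2.852]
contact_force: [-1.2, -0.5, -2.6]
opening: 0.252
```

```bash
python3 look.py scene s17; python3 jaw.py; python3 -c "
from h import *
crop('pics/s17.png','pics/s17c.png',340,170,480,310,5)"
```

```text
24.2 [490.4 313.3  16.9] zyaw 79.92 F [-1.2 -0.5 -2.6] T [ 0.02  0.05 -0.05] op 0.2520493174098582 q6 -0.8317602893876924 tilt [-1.     0.002  0.   ]
jaw [603.9 293.3] yaw -10.08 z 17.3 t 24.25 F [-0.  -0.1 -3.3] T [0.07 0.04 0.01] fix [-0.0009 -0.0016 -0.    ]
```

View pics/s17c.png

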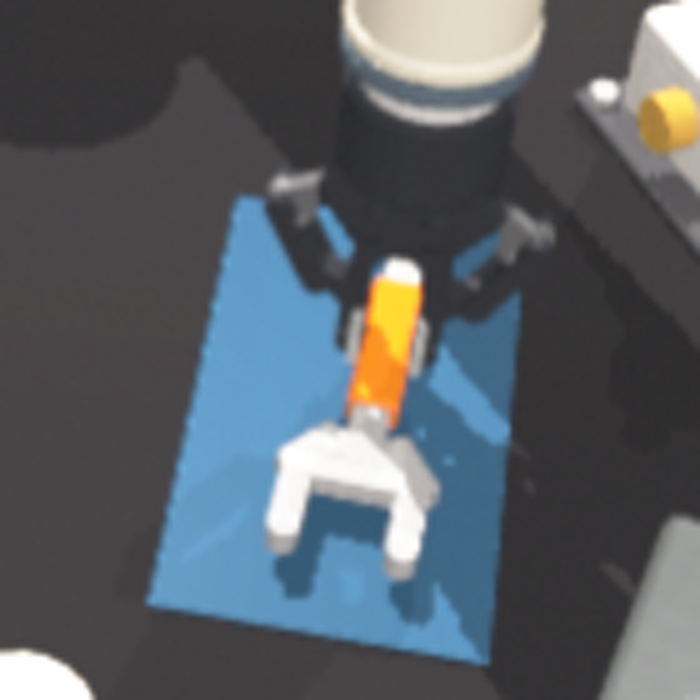

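Lowering the last 10 mm gently to TCP z ≈ 6.

>>> step_arm([
  [0, 0, -3, 0, 0, 0, 15],
  [0, 0, -6, 0, 0, 0, 15],
  [0, 0, -8, 0, 0, 0, 15],
  [0, 0, -9.5, 0, 0, 0, 15],
  [0, 0, -10.5, 0, 0, 0, 15],
  [0, 0, -11, 0, 0, 0, 15],
  [0, 0, -11, 0, 0, 0, 15],
  [0, 0, -11, 0, 0, 0, 15],
])

```text
clock: 25.25
eef_pos: [490.7, 313.5, 6.4]
tcp_rot: [1.164, 1.569, 2.559]
contact_force: [-1.4, 0.3, -3.6]
opening: 0.257
```

```bash
python3 jaw.py
```

```text
jaw [603.9 293.3] yaw -10.08 z 6.4 t 25.25 F [-1.4  0.3 -3.6] T [ 0.    0.02 -0.01] fix [-0.001  -0.0015 -0.    ]
```

>>> step_arm([
  [0, 0, -0.5, 0, 0, 0, 15],
  [0, 0, -1, 0, 0, 0, 15],
  [0, 0, -1.5, 0, 0, 0, 15],
  [0, 0, -1.5, 0, 0, 0, 15],
  [0, 0, -1.5, 0, 0, 0, 15],
  [0, 0, -1.5, 0, 0, 0, 15],
  [0, 0, -1.5, 0, 0, 0, 15],
  [0, 0, -1.5, 0, 0, 0, 15],
])

```text
clock: 26.25
eef_pos: [490.7, 313.5, 5.9]
tcp_rot: [1.081, 1.569, 2.476]
contact_force: [-3.6, -1.6, 10.4]
opening: 0.255
```

```bash
python3 jaw.py
```

```text
jaw [604.  293.4] yaw -10.08 z 5.9 t 26.25 F [-3.6 -1.6 10.4] T [-0.41  0.56  0.01] fix [-0.001  -0.0013 -0.    ]
```

The wrench is resting on the mat: Fz has reversed to +10 N. I'll open and then lift.

>>> step_arm([
  [0, 0, 0, 0, 0, 0, 40],
  [0, 0, 0, 0, 0, 0, 60],
  [0, 0, 0, 0, 0, 0, 70],
  [0, 0, 0, 0, 0, 0, 80],
  [0, 0, 20, 0, 0, 0, 80],
  [0, 0, 60, 0, 0, 0, 85],
  [0, 0, 110, 0, 0, 0, 85],
  [0, 0, 160, 0, 0, 0, 85],
])

```text
clock: 27.25
eef_pos: [490.6, 313.4, 168.7]
tcp_rot: [0.589, 1.569, 1.984]
contact_force: [0.6, 0.4, -0.6]
opening: 0.998
```

```bash
python3 look.py wrist w18; python3 look.py scene s18; python3 jaw.py
```

```text
27.25 [490.6 313.4 168.7] zyaw 79.92 F [ 0.6  0.4 -0.6] T [ 0.   -0.01  0.03] op 0.9975066512524328 q6 -0.8308960180150511 tilt [-1.     0.001  0.001]
27.3 [493.6 315.3 175.5] zyaw 79.92 F [2.4 1.5 5.6] T [ 0.05 -0.07  0.02] op 0.9953559360114572 q6 -0.830888501373937 tilt [-1.    -0.006  0.007]
jaw [607.  295.3] yaw -10.08 z 173.0 t 27.35 F [0.  0.5 0.1] T [ 0.06 -0.07 -0.03] fix [-0.0066  0.0074  0.    ]
```

View pics/w18.png

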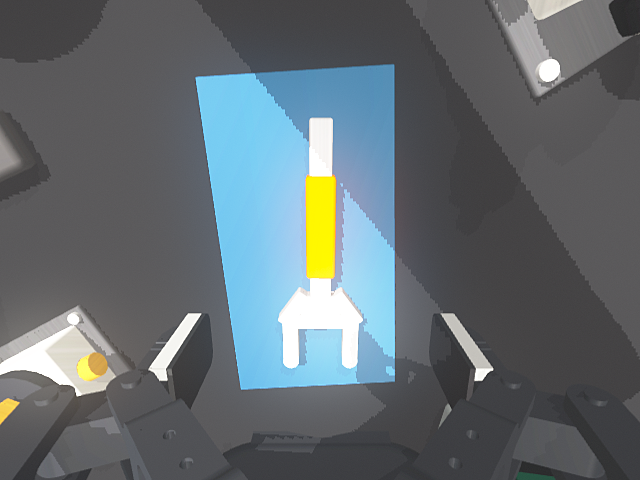

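View pics/s18.png

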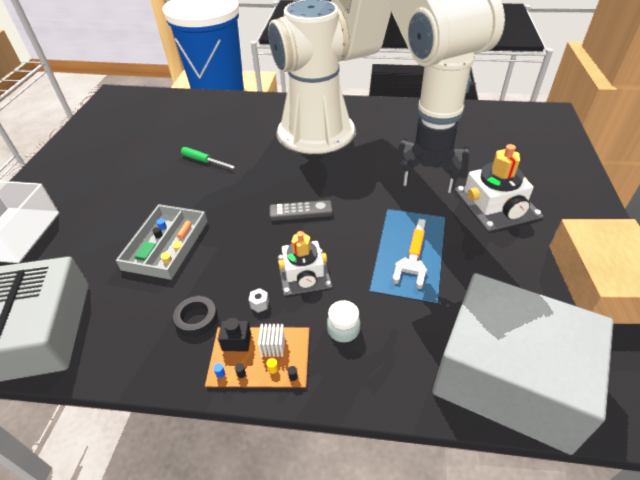

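The wrench lies flat on its mat and the bystanders haven't moved. Last, I'll look at the nut from above with the wrist camera.

>>> step_arm([
  [5, -20, 40, -0.007, 0.007, -0.13, 85],
  [15, -50, 62, -0.007, 0.007, -0.26, 85],
  [30, -90, 62, -0.007, 0.007, -0.39, 85],
  [45, -130, 62, -0.007, 0.007, -0.52, 85],
  [60, -170, 62, -0.007, 0.007, -0.65, 85],
  [75, -210, 62, -0.007, 0.007, -0.78, 85],
  [90, -245, 62, -0.007, 0.007, -0.91, 85],
  [97, -265, 62, -0.007, 0.007, -1.05, 85],
])

```text
clock: 28.35
eef_pos: [591.1, 48.6, 235.6]
tcp_rot: [-1.769, 1.565, -1.43]
contact_force: [-0.4, 0.6, -0.4]
opening: 0.997
```

>>> step_arm([
  [0, 0, 0, 0, 0, 0, 85],
  [0, 0, 0, 0, 0, 0, 85],
  [0, 0, 0, 0, 0, 0, 85],
  [0, 0, 0, 0, 0, 0, 85],
  [0, 0, 0, 0, 0, 0, 85],
  [0, 0, 0, 0, 0, 0, 85],
  [0, 0, 0, 0, 0, 0, 85],
  [0, 0, 0, 0, 0, 0, 85],
])

```text
clock: 29.35
eef_pos: [591.1, 48.6, 235.6]
tcp_rot: [-1.777, 1.565, -1.437]
contact_force: [-0.5, 0.9, 0.9]
opening: 0.992
```

```bash
python3 look.py wrist w19; python3 look.py top t19; python3 look.py scene s19; python3 ov.py w19 589.5 49.8 17.5 -42 240 125 410 285 4
```

```text
29.35 [591.1  48.6 235.6] zyaw 19.43 F [-0.5  0.9  0.9] T [ 0.01 -0.02  0.04] op 0.9922753853511196 q6 -0.2535863442774824 tilt [-1.    -0.006 -0.001]
29.4 [591.1  48.6 235.6] zyaw 19.43 F [-0.1 -0.1 -0.2] T [-0.03 -0.01 -0.02] op 0.995737180935108 q6 -0.25359678114721146 tilt [-1.    -0.006 -0.001]
29.45 [591.1  48.5 235.6] zyaw 19.43 F [ 0.8 -0.4 -0.7] T [0.   0.   0.05] op 0.9946764465394794 q6 -0.2535879690664601 tilt [-1.    -0.006 -0.001]
```

View pics/w19_ov.png

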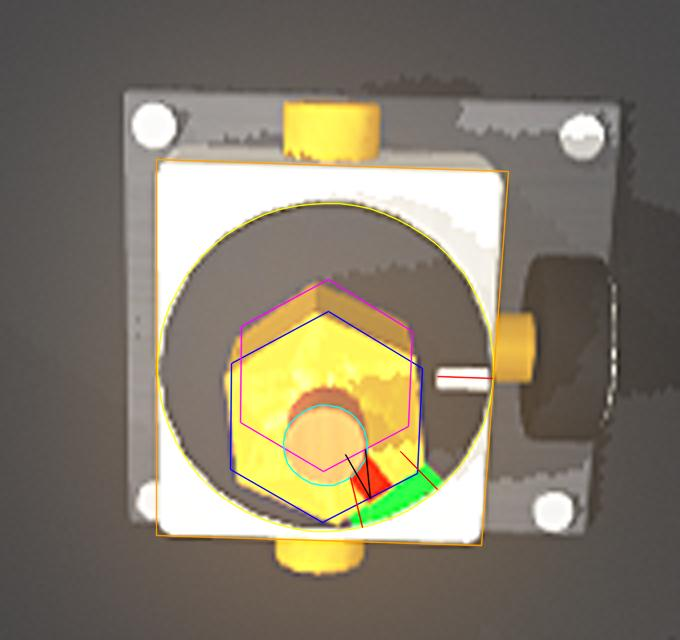

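View pics/t19.png

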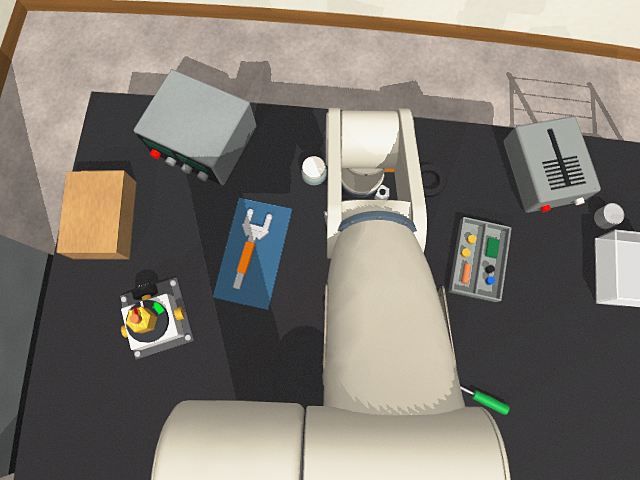

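The stripe points into the green zone, but the hexagon looks a few degrees short of my model. I'll refine the reading.

```bash
python3 ov.py w19 589.3 49.9 18.5 -38 240 125 410 285 4
```

View pics/w19_ov.png

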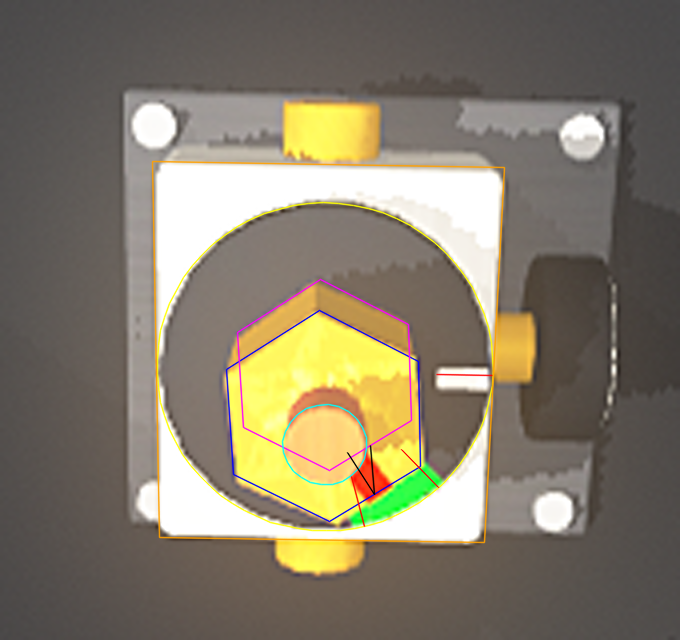

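The model now fits. The nut yaw is about -38° and the fitting about 18°, which puts the nut roughly 56° past finger-tight, well inside 45–75°. The gripper is open in free air, so I'll hand in.

```bash
python3 -c "
from rig import order
print(order.sign_off())"
```

```text
the job is handed in; nothing more can be done
None
```

The job is done and handed in at about 29.5 s of the 72 s allowed. No verdict was reported.

**What I did:** I ran the smaller fitting's nut down about 50° with the fingers until the torque rose to about 0.7 N m. I then seated the wrench over the hexagon, swung it 64° clockwise (about 8° of that was free play), backed it off and lifted it clear. Then I laid it back on the mat and withdrew with the gripper open.

**Last checks:**
- **Nut:** The wrist camera shows the stripe pointing into the green zone, about 56° past finger-tight (allowed 45–75°).
- **Wrench:** It lies flat and well inside the blue mat.
- **Bystanders:** None shows any movement in the scene view after the wrench was laid down.
- **Robot:** It is clear of everything, with contact forces around zero.

**Disagreement:** The scene camera had suggested about 60° for the nut. I trust the closer wrist view more; both readings are well inside the allowed range.

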